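Restock the bottle chiller under isolation

ROBOT

A 6-joint arm with a two-finger parallel gripper is mounted at the origin on the work surface. World frame = base frame: x ahead of the robot, y to its left, z up, the work surface at z = 0. Lengths are in mm, angles in rad, forces in N, time in s.
With the tool pointing down it reaches from about 300 to 775 mm from the base axis. Payload 14.6 kg.
Tool frame: the origin (TCP) lies between the finger pads; the fingertips stand manip.nose_length ahead of it and the grasp point (between the pads) lies 11 mm behind it (manip.nose_length is the distance from the TCP to the fingertips, in mm); z points along the fingers, y is the line along which they close (so a half turn about z gives the same grasp; the last joint's range is limited). The gripper opens to 94 mm and grips with 3 to 60 N. Pads are 16 mm wide; open, the fingers measure 119 mm over their backs; the gripper's body (75 mm by 177 mm) begins 78 mm behind the grasp point.
Start: joints at [-0.067, 0.3, 1.521, -0, 1.321, -0.067], TCP at [549.99, -0.002, 213.446] pointing down, gripper open.
Joint ranges: [-3.03, 3.03], [-0.79, 2.21], [0.23, 2.52], [-1.04, 4.18], [0, 3.07], [-2.55, 2.55]. Speed limits (rad/s): [2.22, 2.22, 2.57, 3.14, 3.14, 3.14].

INTERFACE

Orientations are given as [roll, pitch, yaw] about the fixed x, y, z axes, in that order (R = Rz(yaw) Ry(pitch) Rx(roll)).
In Python, from cell import manip, cams, job gives the robot as it stands.
- The arm moves only by the tool jog_arm, never from a script. Its argument "commands" is a list of rows, each an object of numbers: "dx", "dy", "dz": the shift along the tool's x, y, z each as a share of 40 mm, from -1 to 1; "ax", "ay", "az": the turn, a rotation vector about the tool's x, y, z each as a share of 10 degrees, from -1 to 1; "gripper": the closure, from 0 (fully open) to 1 (shut). A call has 1 to 10 rows; each row shifts and turns the commanded pose from where the row before left it, along the tool's axes as they then stand; what a row does not reach is not made up. A row lasts 1/8 s, in which the tool goes at most 62.5 mm and 10.7 degrees, less where a joint would pass 70% of its speed; a pose out of reach is approached as far as the arm can. A call with a number of a shift or a turn outside -1 to 1 is refused whole. A call with a gripper value outside its range is refused whole. The fingers move at their own pace and stop on an object; "squeeze" is the grip in N (left out, the last holds). Time passes only in rows, so rows that do not move let the fingers close. It gives the time, the measured TCP pose, the force, the opening and the grip force at its end, in the units of the state.
- manip.read_state(): the state, without advancing time (a new reading comes with each control period).
- cams.camera(name): name is "scene" or "side" or "wrist"; returns a dict with "image" (384x512x3 uint8, red, green, blue), "fx", "fy", "cx", "cy" (pixels), "dist_coeffs" ([k1, k2, p1, p2, k3] as OpenCV has them; the pictures are not rectified), "world_to_cam" (4x4, takes a point from world to camera coordinates). Camera axes: x right, y down, z forward; pixel columns grow to the right and rows downward; lengths in mm; the calibration is good to about 2 mm. A picture is of the moment at which its call begins. There is no depth.
- job.sign_off(): hands the job in; it is judged then, once.
The state is a dict: "clock": time; "joints": joint angles; "qd": joint speeds; "effort": joint torques, N m; "eef_pos": TCP position; "eef_rot": TCP orientation; "wrist_force": force on the tool from outside, world axes, zero at the start; "moment": the same for the moment, N m; "finger_gap": finger opening in mm; "finger_force": force on a finger pad.
Only numpy, scipy, OpenCV 4.12 (cv2) and the standard library are available. Lean on these libraries where they do the work, as an engineer would, in place of code of your own. Each camera call takes 0.05 s, during which the arm holds its last target. There are 200 camera calls.

TASK

Restock the chiller: first switch it off at its rotary isolator, then hang the ice pail that is blocking its vent grille by its bail over both prongs of the double hook, and stand every bottle from the turntable upright in a free cell of its own, set down gently rather than dropped. Only when all that is done, turn the isolator handle fully back to on, and leave everything else, including the jar already in the chiller, where it is.

Things in the scene. Friction and masses are not known exactly. Their poses are not given: they have to be found in the camera images.
- handle (a joint): angle of the isolator handle about its upright axis, rad: 0 = OFF, nose towards the box's own -x, wing across the box; 1.57 = ON, a quarter turn clockwise seen from above, nose to the box's own +y, wing along the long side. Stops at both ends; it stays where it is left
- grip (a point): on the handle's axis, 26 mm above the box top. The handle is a black upright wing 14 mm thick, 56 mm long, from 19 mm below to 11 mm above this point, with a small steel nose at its -x end; this frame turns with the handle, x along the wing
- isolator: grey oblong switch box fixed on the trolley, 80 x 110 x 115 mm (x, y, z), origin at the centre of its underside
- chiller: fixed bottle chiller: black plinth 30 mm high with a steel crate on it, 2 cells along its x by 3 along its y, rim 90 mm above the trolley. Origin at the centre of its underside, on the trolley top
- cell0 (a point): centre of the floor of a chiller cell (34 mm above the trolley); the cell is 66 x 66 mm inside, 56 mm deep, walls 4 mm; row 0 along the chiller's x, place 0 along its y
- cell1 (a point): centre of the floor of a chiller cell (34 mm above the trolley); the cell is 66 x 66 mm inside, 56 mm deep, walls 4 mm; row 0 along the chiller's x, place 1 along its y
- cell2 (a point): centre of the floor of a chiller cell (34 mm above the trolley); the cell is 66 x 66 mm inside, 56 mm deep, walls 4 mm; row 0 along the chiller's x, place 2 along its y
- cell3 (a point): centre of the floor of a chiller cell (34 mm above the trolley); the cell is 66 x 66 mm inside, 56 mm deep, walls 4 mm; row 1 along the chiller's x, place 0 along its y
- cell4 (a point): centre of the floor of a chiller cell (34 mm above the trolley); the cell is 66 x 66 mm inside, 56 mm deep, walls 4 mm; row 1 along the chiller's x, place 1 along its y
- cell5 (a point): centre of the floor of a chiller cell (34 mm above the trolley); the cell is 66 x 66 mm inside, 56 mm deep, walls 4 mm; row 1 along the chiller's x, place 2 along its y
- bottle1: closed green glass bottle with paper label and bare steel cap, 135 mm tall; heavy-bottomed, body 54 mm across, narrowing above to a straight 25 mm neck and cap (the top 45 mm). Origin at the centre of its underside, z up through the cap. May be absent. The bottles start on a round aluminium turntable, 280 mm across, top 14 mm above the trolley.
- bottle2: closed green glass bottle with paper label and bare steel cap, 135 mm tall; heavy-bottomed, body 54 mm across, narrowing above to a straight 25 mm neck and cap (the top 45 mm). Origin at the centre of its underside, z up through the cap. May be absent. The bottles start on a round aluminium turntable, 280 mm across, top 14 mm above the trolley.
- bottle3: closed green glass bottle with paper label and bare steel cap, 120 mm tall; heavy-bottomed, body 54 mm across, narrowing above to a straight 25 mm neck and cap (the top 45 mm). Origin at the centre of its underside, z up through the cap. May be absent. The bottles start on a round aluminium turntable, 280 mm across, top 14 mm above the trolley.
- bottle4: closed green glass bottle with paper label and bare steel cap, 120 mm tall; heavy-bottomed, body 54 mm across, narrowing above to a straight 25 mm neck and cap (the top 45 mm). Origin at the centre of its underside, z up through the cap. May be absent. The bottles start on a round aluminium turntable, 280 mm across, top 14 mm above the trolley.
- pail: small steel ice pail standing on the chiller's flat dark vent grille (110 x 110 x 6 mm), 80 mm across the rim, 70 mm high, with a rigid bail handle over it. Origin at the centre of its underside, z up; the bail lies in its y-z plane
- bail (a point): middle of the pail's bail, 125 mm above the pail's underside. The bail's top is a straight 7 mm rod along y, clear to 42 mm either side, with a wooden grip sleeve in the middle 14 mm thick (x), 26 mm long (y), 16 mm high (z). The gap between sleeve and pail rim is 47 mm
- seat (a point): on the fixed double hook (a 165 mm post with two level prongs 8 mm thick, 58 mm apart between centres, pointing to -x of this frame): where the bail's middle rests when the pail hangs, midway between the prongs, a rod radius above their tops, 172.5 mm above the trolley. Prongs end 32 mm before it in tips that rise 13 mm above it; the post stands 75 mm behind (+x). The bail rod lies along y
- jar_a: squat closed glass jar, 48 mm across, 60 mm high, already in a chiller cell: stays there. May be absent. Origin at the centre of its underside
- jar_b: like jar_a, in another cell. Only one of the two is present
- jigger: steel double-ended jigger, 46 mm across, 85 mm high, standing on the trolley, bystander. Origin at the centre of its underside
- picks: glass holder of cocktail picks, 52 mm across, 101 mm high, on a slate coaster, bystander. Origin at the centre of its underside
Things that resemble listed ones, but are neither listed nor needed, are in the scene too. Leave any blue or orange look-alike of the bottle3 alone.

How it is judged (in metres and radians):
On the way, in this order (a step that is already met when the one before it is completed fails the run):
1. the isolator handle is turned to off (value of joint handle below 0.2 rad), for 0.2 s.
2. with the isolator off, all bottles stand in cells and the pail hangs on the double hook, let go (z of bottle1 in the frame of chiller between 0.028 and 0.042 m and angle between each of bottle1, bottle2, bottle3, bottle4's own z axis and vertical below 0.12 rad and horizontal distance between each of bottle1, bottle2, bottle3, bottle4 and chiller below 0.1 m and z of bottle2 in the frame of chiller between 0.028 and 0.042 m and z of bottle3 in the frame of chiller between 0.028 and 0.042 m and z of bottle4 in the frame of chiller between 0.028 and 0.042 m and x of bail in the frame of seat between -0.03 and 0.03 m and y of bail in the frame of seat between -0.02 and 0.02 m and z of bail in the frame of seat between -0.006 and 0.008 m and angle between pail's own z axis and vertical below 0.25 rad and value of joint handle below 0.2 rad and contact force between pail and the fingers below 0.1 N), for 0.3 s.
3. the isolator handle is turned back to on (value of joint handle above 1.37 rad), for 0.2 s.
At the end, for the whole second after the job is handed in: Each bottle present stands upright (0.12 rad) on the floor of a chiller cell of its own, the pail hangs at rest and upright (0.25 rad), bail on both prongs (seat point within 30 mm along, 20 mm across, 8 mm in height), and the isolator is on (above 1.37 rad) (z of bottle1 in the frame of chiller between 0.028 and 0.042 m and angle between each of bottle1, bottle2, bottle3, bottle4's own z axis and vertical below 0.12 rad and horizontal distance between each of bottle1, bottle2, bottle3, bottle4 and chiller below 0.1 m and z of bottle2 in the frame of chiller between 0.028 and 0.042 m and z of bottle3 in the frame of chiller between 0.028 and 0.042 m and z of bottle4 in the frame of chiller between 0.028 and 0.042 m and x of bail in the frame of seat between -0.03 and 0.03 m and y of bail in the frame of seat between -0.02 and 0.02 m and z of bail in the frame of seat between -0.006 and 0.008 m and angle between pail's own z axis and vertical below 0.25 rad and value of joint handle above 1.37 rad and linear speed of pail below 0.05 m/s and linear speed of each of bottle1, bottle2, bottle3, bottle4 below 0.03 m/s); the robot touches nothing.
It fails at once if a bystander is moved more than 30 mm (distance of any of jar_a, jar_b, jigger, picks from where it was at the start of the episode above 0.03 m).
It fails at once if the isolator is on while a bottle is in the chiller and the loading is not finished (a bottle still out, or the pail not on the hook) (value of joint handle above 0.8 rad and horizontal distance between any of bottle1, bottle2, bottle3, bottle4 and chiller below 0.1 m and (horizontal distance between any of bottle1, bottle2, bottle3, bottle4 and chiller above 0.13 m or distance between bail and seat above 0.05 m)).
It fails at once if a bottle is dropped into the chiller ((horizontal distance between bottle1 and chiller below 0.1 m and height (world z) of bottle1 below 0.12 m and linear speed of bottle1 above 0.9 m/s) or (horizontal distance between bottle2 and chiller below 0.1 m and height (world z) of bottle2 below 0.12 m and linear speed of bottle2 above 0.9 m/s) or (horizontal distance between bottle3 and chiller below 0.1 m and height (world z) of bottle3 below 0.12 m and linear speed of bottle3 above 0.9 m/s) or (horizontal distance between bottle4 and chiller below 0.1 m and height (world z) of bottle4 below 0.12 m and linear speed of bottle4 above 0.9 m/s)).
Of bottle1, bottle2, bottle3, bottle4 only 3 to 4 are there at a start; the rules pass over those that are not, and their reading is None.
Of jar_a, jar_b only 1 to 1 are there at a start; the rules pass over those that are not, and their reading is None.
At some moment in a run one of bottle1, bottle2, bottle3, bottle4 may be knocked a few centimetres aside while the robot is not near it.
It also fails if it takes over 210 s, if anything falls off the work surface, if the arm or the gripper's body presses on something with over 40 N, if the wrist force passes 120 N, or if a joint passes its speed limit or range.

## Working session

There is one attempt and no reset: what is moved stays moved. The work goes in short steps, Python scripts to look and compute and a tool call to move; the robot and the scene stay as the last step left them, time stands still between calls to the robot, and variables do not carry over. Pictures are saved under pics/ and viewed, at most 14 in all, crops included, and the job is handed in when it is done.

Besides the shell and the picture viewer there is one more tool, called as name(argument=value, ...), one argument or row to a line, values as JSON. jog_arm: Moves the arm, as the interface text tells. Shift numbers are shares of 40 mm and turn numbers shares of 10 degrees, none past 1 either way. Its arguments: {"type":"object","properties":{"commands":{"type":"array"},"squeeze":{"type":"number"}},"required":["commands"]}

```bash
ls; mkdir -p pics
cat > h.py <<'E'
import numpy as np, cv2, json
from cell import manip, cams, job
def grab(n, f):
    c=cams.camera(n); cv2.imwrite(f'pics/{f}.png', c['image'][:,:,::-1])
    np.savez(f'pics/{f}.npz', **{k:np.array(v) for k,v in c.items()}); return c
def load(f): return dict(np.load(f'pics/{f}.npz'))
def K(c): return np.array([[c['fx'],0,c['cx']],[0,c['fy'],c['cy']],[0,0,1]],float)
def ray(c,uv):
    p=cv2.undistortPoints(np.array([[uv]],float),K(c),np.array(c['dist_coeffs'],float))[0,0]
    T=np.array(c['world_to_cam']); R=T[:3,:3]; o=-R.T@T[:3,3]; d=R.T@np.array([p[0],p[1],1]); return o,d/np.linalg.norm(d)
def onz(c,uv,z):
    o,d=ray(c,uv); return o+d*(z-o[2])/d[2]
def tri(c1,u1,c2,u2):
    o1,d1=ray(c1,u1);o2,d2=ray(c2,u2)
    t=np.linalg.lstsq(np.stack([d1,-d2],1),o2-o1,rcond=None)[0]
    a=o1+t[0]*d1;b=o2+t[1]*d2; return (a+b)/2,np.linalg.norm(a-b)
def proj(c,P):
    T=np.array(c['world_to_cam']); r=cv2.Rodrigues(T[:3,:3])[0]
    return cv2.projectPoints(np.array(P,float).reshape(-1,3),r,T[:3,3],K(c),np.array(c['dist_coeffs'],float))[0][:,0]
E
python3 - <<'E'
from h import *
for n in ('scene','side','wrist'):
    c=grab(n,n+'0'); o,d=ray(c,(256,192)); print(n,o.round(),d.round(2),c['fx'])
    if n!='wrist': cv2.imwrite(f'pics/{n}0b.png',cv2.resize(c['image'][:,:,::-1],(800,600),interpolation=cv2.INTER_CUBIC))
print(manip.nose_length, manip.read_state())
E
```

```text
pics
scene [1449. -381.  773.] [-0.76  0.37 -0.53] 436.4712659732696
side [   3.  956. 1156.] [ 0.35 -0.6  -0.72] 444.76589722639983
wrist [549.  83. 385.] [-0.01 -0.3  -0.95] 288.88475833921996
8.0 {'clock': 0.15, 'joints': array([-6.66100075e-02,  3.00361739e-01,  1.52144578e+00, -1.46861218e-05,
        1.32068606e+00, -6.66109096e-02]), 'qd': array([-0.000301  , -0.00132037, -0.00144937,  0.00153382,  0.00022047,
       -0.00085702]), 'effort': array([-2.50185103e-04, -5.31960297e+01, -3.52822959e+01,  7.07691838e-02,
        2.35654798e-02, -3.66386917e-05]), 'eef_pos': array([5.49806208e+02, 7.44713185e-04, 2.13003551e+02]), 'eef_rot': array([-3.14069279e+00, -4.57722612e-05,  1.57080085e+00]), 'wrist_force': array([ 0.55476542,  0.06375047, -0.2293391 ]), 'moment': array([-0.06250328,  0.02469527, -0.02168874]), 'finger_force': 0.0, 'finger_gap': 93.83615736769421}
```

View pics/scene0b.png

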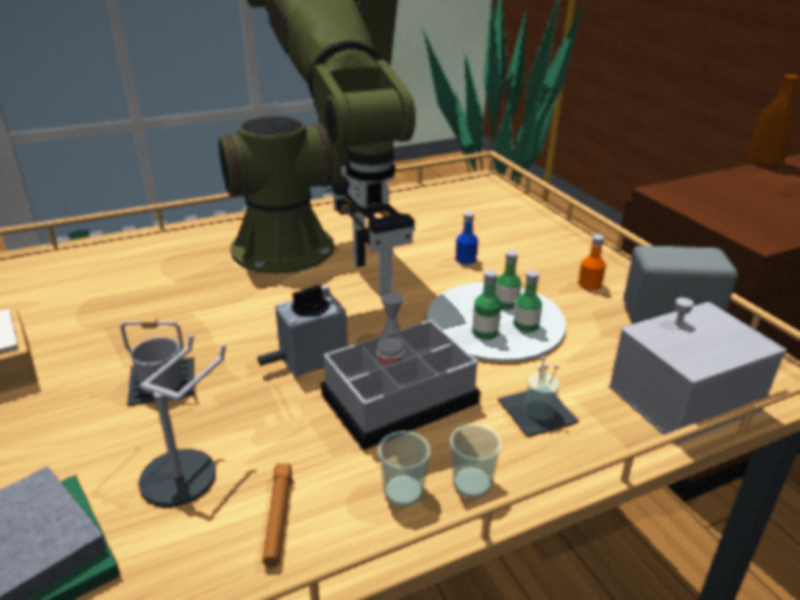

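View pics/side0b.png

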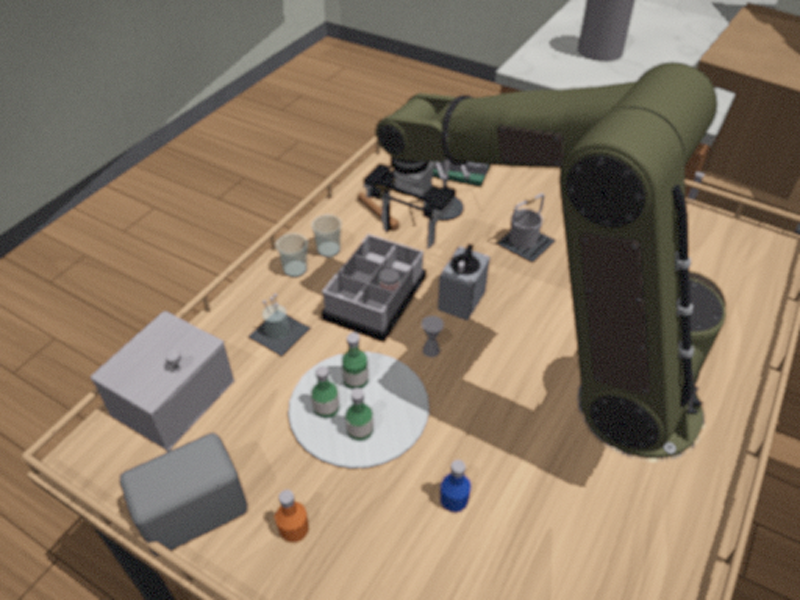

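The scene view shows three green bottles on the turntable at about (487,305), (509,280) and (528,300). The chiller is at (400,375) with a jar at (390,352), the isolator at (312,320), the pail at (157,360), and the hook at (177,400). The side view shows the same layout with the hook half hidden behind the gripper. I'll enlarge the key areas.

Run:
```python
from h import *
a=cv2.imread('pics/scene0.png');b=cv2.imread('pics/side0.png')
A=a[175:325,70:310]; B=b[115:265,180:380]
A=cv2.resize(A,(800,500),interpolation=cv2.INTER_CUBIC);B=cv2.resize(B,(800,600),interpolation=cv2.INTER_CUBIC)
cv2.imwrite('pics/cA.png',A);cv2.imwrite('pics/cB.png',B)
s,d=load('scene0'),load('side0')
f=lambda u,v:(u/1.5625,v/1.5625)
for n,p,q in [('b1cap',(490,279),(353,342)),('b2cap',(512,258),(357,395)),('b3cap',(532,278),(322,374)),('jar',(390,347),(390,275)),
  ('jigtop',(393,300),(432,324)),('picks',(543,380),(275,318)),('handle',(311,300),(465,262)),('bail',(149,322),(528,207)),('blue cap',(469,217),(459,468))]:
    P,e=tri(s,f(*p),d,f(*q)); print(n,P.round(),round(e,1))
print('hookbase',onz(s,f(177,477),5),onz(d,f(448,207),5))
print('tt',onz(s,f(496,320),14),onz(d,f(359,407),14))
for uv in [(322,372),(415,325),(478,362),(378,405)]: print(onz(s,f(*uv),90).round())
for uv in [(372,237),(425,254),(386,305),(327,290)]: print(onz(d,f(*uv),90).round())
```

```text
b1cap [529. 249. 132.] 2.8
b2cap [459. 344. 120.] 4.0
b3cap [542. 336. 120.] 2.3
jar [590.  14.  87.] 5.8
jigtop [442.  88.  78.] 5.8
picks [747. 225.  58.] 0.2
handle [449. -75. 123.] 1.4
bail [ 407. -340.  119.] 12.7
blue cap [231. 377. 107.] 5.6
hookbase [ 655.64208558 -360.14225426    5.        ] [ 636.09809694 -362.77903899    5.        ]
tt [506.32364338 289.5507779   14.        ] [484.93838866 302.09581697  14.        ]
[ 613. -114.   90.]
[555.  82.  90.]
[695. 128.  90.]
[724. -65.  90.]
[690. -75.  90.]
[554. -86.  90.]
[547.  96.  90.]
[680. 123.  90.]
```

View pics/cA.png

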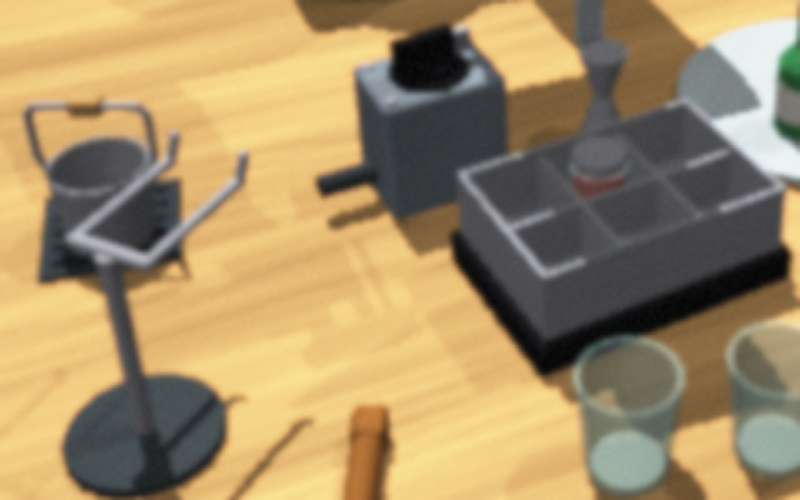

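View pics/cB.png

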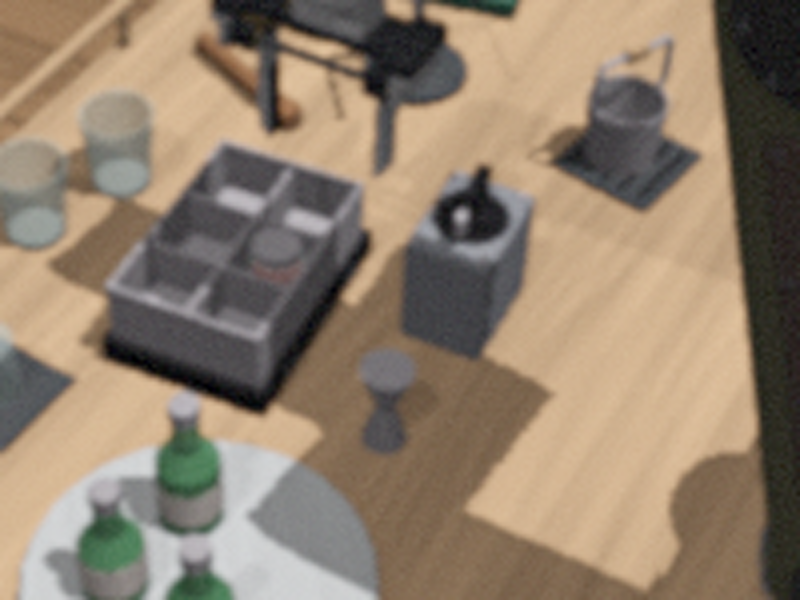

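The crops give the crate rim corners at A (460,175), (685,100), (785,185) and (545,275). The handle is ON, with its nose at A (460,35). The bail runs A (28,107) to (148,107), and the prong tips are at A (175,135) and (243,155). The jar sits in the middle cell of the near row.

Run:
```python
from h import *
s,d=load('scene0'),load('side0')
A=lambda u,v:(70+u*.3-.35,175+v*.3-.35); B=lambda u,v:(180+u/4-.4,115+v/4-.4)
ang=lambda v:np.degrees(np.arctan2(v[1],v[0])).round(1)
def rect(n,cA,cB,z):
    a=np.array([onz(s,A(*p),z) for p in cA]);b=np.array([onz(d,B(*p),z) for p in cB])
    for P in (a,b): print(n,P.mean(0).round()[:2],[ (np.linalg.norm(P[(i+1)%4]-P[i]).round(),ang(P[(i+1)%4]-P[i])) for i in range(4)])
rect('crate',[(460,175),(685,100),(785,185),(545,275)],[(225,145),(362,183),(262,327),(110,285)],90)
rect('iso',[(355,70),(460,28),(503,75),(393,110)],[(460,178),(533,197),(480,268),(405,250)],115)
rect('grille',[(65,182),(182,180),(180,262),(40,280)],[(608,110),(700,155),(640,208),(555,155)],6)
print('nose on', onz(s,A(460,35),130), onz(d,B(460,218),130))
print('wing ends', onz(s,A(395,40),152), onz(s,A(447,28),152), onz(d,B(485,170),152))
for n,p,q in [('bailL',(28,107),(668,42)),('bailR',(148,107),(602,72)),('sleeve',(85,106),(637,55))]:
    P,e=tri(s,A(*p),d,B(*q));print(n,P.round(),e.round(1), onz(s,A(*p),125).round(), onz(d,B(*q),125).round())
print('pail rim',onz(s,A(100,162),76), onz(d,B(628,100),76))
print('crossbar',onz(s,A(70,238),165).round(),onz(s,A(150,262),165).round(),'post',onz(s,A(103,250),165).round())
print('tips',onz(s,A(175,135),185).round(),onz(s,A(243,155),185).round())
print('elbow',onz(s,A(172,158),165).round(),onz(s,A(240,183),165).round())
print('base',onz(s,A(145,433),8).round())
```

```text
crate [630.  17.] [(np.float64(210.0), np.float64(95.7)), (np.float64(139.0), np.float64(6.6)), (np.float64(212.0), np.float64(-84.5)), (np.float64(138.0), np.float64(-174.1))]
crate [625.  16.] [(np.float64(135.0), np.float64(-172.0)), (np.float64(198.0), np.float64(94.7)), (np.float64(138.0), np.float64(10.0)), (np.float64(203.0), np.float64(-86.1))]
iso [454. -79.] [(np.float64(107.0), np.float64(105.5)), (np.float64(87.0), np.float64(4.2)), (np.float64(100.0), np.float64(-83.1)), (np.float64(71.0), np.float64(-171.5))]
iso [448. -72.] [(np.float64(67.0), np.float64(-171.0)), (np.float64(102.0), np.float64(90.0)), (np.float64(65.0), np.float64(11.5)), (np.float64(105.0), np.float64(-89.0))]
grille [ 409. -340.] [(np.float64(99.0), np.float64(66.9)), (np.float64(112.0), np.float64(-11.8)), (np.float64(105.0), np.float64(-103.1)), (np.float64(129.0), np.float64(164.4))]
grille [ 406. -343.] [(np.float64(108.0), np.float64(170.9)), (np.float64(104.0), np.float64(78.6)), (np.float64(107.0), np.float64(-15.4)), (np.float64(92.0), np.float64(-100.5))]
nose on [435.68575426 -43.61431188 130.        ] [451.50797101 -57.51167239 130.        ]
wing ends [ 456.09571797 -105.95060471  152.        ] [455.40788112 -61.07072809 152.        ] [ 450.97282065 -100.06364089  152.        ]
bailL [ 395. -384.  126.] 2.8 [ 392. -385.  125.] [ 396. -382.  125.]
bailR [ 431. -302.  127.] 4.3 [ 431. -301.  125.] [ 431. -308.  125.]
sleeve [ 412. -345.  127.] 0.6 [ 409. -345.  125.] [ 413. -348.  125.]
pail rim [ 417.70992569 -343.10626388   76.        ] [ 412.37210226 -341.15835125   76.        ]
crossbar [ 627. -378.  165.] [ 673. -336.  165.] post [ 648. -361.  165.]
tips [ 568. -298.  185.] [ 611. -261.  185.]
elbow [ 565. -302.  165.] [ 614. -266.  165.]
base [ 656. -360.    8.]
```

jog_arm(
  commands=[
    {"dx":-0.5,"dy":-0.6,"az":-0.1},
    {"dx":-0.5,"dy":-0.6,"az":-0.1},
    {"dx":-0.5,"dy":-0.6,"az":-0.1},
    {"dx":-0.4,"dy":-0.7,"az":-0.2},
    {},
    {},
  ],
)

```text
schema error: expected keys dx, dy, dz, ax, ay, az, gripper
```

```bash
cat >> h.py <<'E'
def st():
    s=manip.read_state(); print('t',round(s['clock'],2),'pos',s['eef_pos'].round(1),'yaw',np.degrees(s['eef_rot'][2]).round(1),'tilt',np.degrees(s['eef_rot'][:2]).round(1),'F',s['wrist_force'].round(1),'gap',round(s['finger_gap'],1),'ff',round(s['finger_force'],1)); return s
def to(x,y,z,yaw=None):
    "jog units (tool axes) from here to a world point, and az for a yaw in degrees"
    s=st(); a=s['eef_rot'][2]; d=np.array([x,y,z])-s['eef_pos']
    dx=d[0]*np.cos(a)+d[1]*np.sin(a); dy=d[0]*np.sin(a)-d[1]*np.cos(a)
    az=0 if yaw is None else -((yaw-np.degrees(a)+180)%360-180)/10
    print('units dx %.2f dy %.2f dz %.2f az %.2f'%(dx/40,dy/40,-d[2]/40,az))
E
python3 - <<'E'
from h import *
st(); c=grab('wrist','w1'); cv2.imwrite('pics/w1b.png',cv2.resize(c['image'][:,:,::-1],(800,600),interpolation=cv2.INTER_CUBIC))
E
```

```text
t 0.15 pos [549.8   0.  213. ] yaw 90.0 tilt [-179.9   -0. ] F [ 0.6  0.1 -0.2] gap 93.8 ff 0.0
```

View pics/w1b.png

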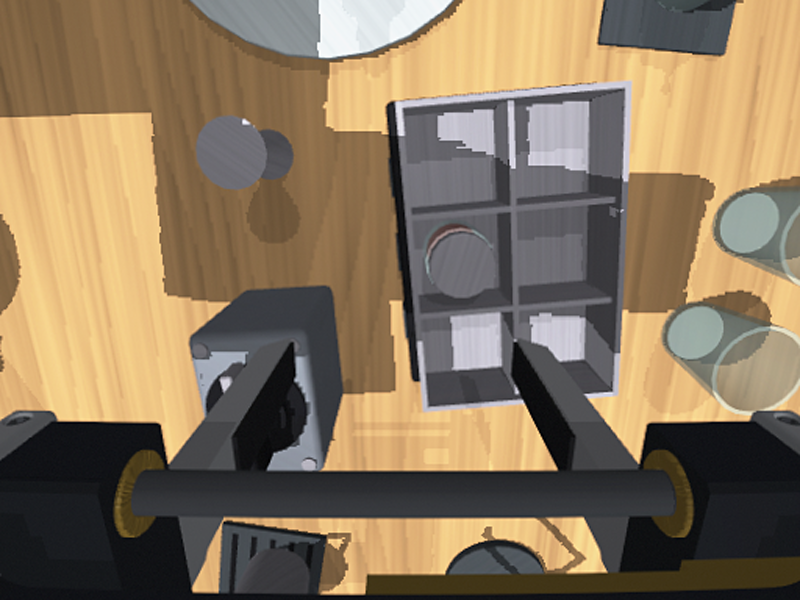

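The move was refused because every row needs all the keys. The wrist view from the start pose is sharp: crate corners (390,102), (630,82), (617,393), (427,410); jar in the middle left cell at (460,260); isolator at lower left.

jog_arm(
  commands=[
    {"dx":-0.5,"dy":-0.6,"dz":0,"ax":0,"ay":0,"az":-0.1,"gripper":0},
    {"dx":-0.5,"dy":-0.6,"dz":0,"ax":0,"ay":0,"az":-0.1,"gripper":0},
    {"dx":-0.5,"dy":-0.6,"dz":0,"ax":0,"ay":0,"az":-0.1,"gripper":0},
    {"dx":-0.4,"dy":-0.7,"dz":0,"ax":0,"ay":0,"az":-0.2,"gripper":0},
    {"dx":0,"dy":0,"dz":0,"ax":0,"ay":0,"az":0,"gripper":0},
    {"dx":0,"dy":0,"dz":0,"ax":0,"ay":0,"az":0,"gripper":0},
  ],
)

```text
clock: 0.95
eef_pos: [452.3, -78.5, 213.6]
eef_rot: [3.141, 0.0, 1.657]
wrist_force: [-0.1, -0.5, -0.2]
finger_gap: 93.9
finger_force: 0.0
```

Run:
```python
from h import *
st(); c=grab('wrist','w2'); cv2.imwrite('pics/w2b.png',cv2.resize(c['image'][:,:,::-1],(800,600),interpolation=cv2.INTER_CUBIC))
w=load('w1'); f=lambda u,v:(u/1.5625,v/1.5625)
P=np.array([onz(w,f(*p),90) for p in [(390,102),(630,82),(617,393),(427,410)]]);print(P.round(),P.mean(0))
print('jar',onz(w,f(462,262),94), 'jig',onz(w,f(231,152),85))
g=np.array(w['image']).astype(int)
```

```text
t 0.95 pos [452.3 -78.5 213.6] yaw 95.0 tilt [180.   0.] F [-0.1 -0.5 -0.2] gap 93.9 ff 0.0
[[541. 117.  90.]
 [687. 130.  90.]
 [707. -81.  90.]
 [567. -94.  90.]] [625.82451476  17.87396915  90.        ]
jar [588.38475781  18.31102507  94.        ] jig [439.3443866   88.33758954  85.        ]
```

View pics/w2b.png

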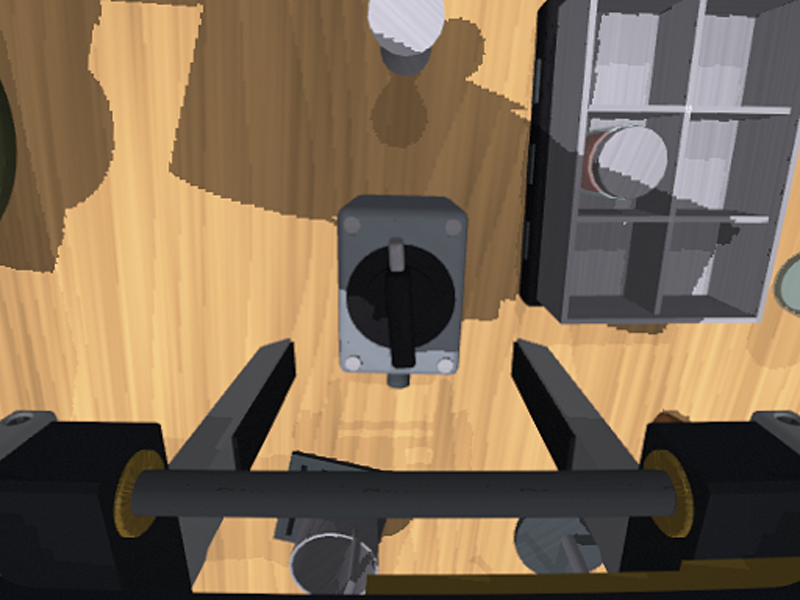

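The view is straight down on the isolator. The lid screws are at (352,225), (453,226), (446,366) and (352,363). The wing runs from (397,245) to (403,365) with its nose up in the image, at the +y end, so the handle is ON.

Run:
```python
from h import *
w=load('w2'); f=lambda u,v:(u/1.5625,v/1.5625)
P=np.array([onz(w,f(*p),115) for p in [(352,225),(453,226),(446,366),(352,363)]]);print(P.round(),P.mean(0))
ang=lambda v:np.degrees(np.arctan2(v[1],v[0])).round(1)
print(ang(P[0]-P[3]),ang(P[1]-P[2]),ang(P[1]-P[0]))
Q=np.array([onz(w,f(*p),152) for p in [(403,365),(400,300)]]);print('wing far end',Q.round(1))
print('disc',onz(w,f(400,298),120))
print('grille',onz(w,f(298,453),6))
m=P.mean(0); to(m[0],m[1],132)
```

```text
[[ 418.  -36.  115.]
 [ 478.  -31.  115.]
 [ 484. -123.  115.]
 [ 423. -126.  115.]] [450.75649929 -79.04451611 115.        ]
93.2 93.9 4.4
wing far end [[ 454.6 -107.1  152. ]
 [ 449.6  -68.8  152. ]]
disc [450.1973185  -77.45319031 120.        ]
grille [ 366.15191429 -280.15605781    6.        ]
t 1.0 pos [452.4 -78.4 213.4] yaw 95.0 tilt [180.  -0.] F [ 0.1  0.2 -0.5] gap 94.0 ff 0.0
units dx -0.01 dy -0.04 dz 2.04 az 0.00
```

jog_arm(
  commands=[
    {"dx":0,"dy":-0.04,"dz":0.6,"ax":0,"ay":0,"az":0.1,"gripper":0.4},
    {"dx":0,"dy":0,"dz":0.6,"ax":0,"ay":0,"az":0,"gripper":0.4},
    {"dx":0,"dy":0,"dz":0.6,"ax":0,"ay":0,"az":0,"gripper":0.4},
    {"dx":0,"dy":0,"dz":0.24,"ax":0,"ay":0,"az":0,"gripper":0.4},
    {"dx":0,"dy":0,"dz":0,"ax":0,"ay":0,"az":0,"gripper":1},
    {"dx":0,"dy":0,"dz":0,"ax":0,"ay":0,"az":0,"gripper":1},
    {"dx":0,"dy":0,"dz":0,"ax":0,"ay":0,"az":0,"gripper":1},
    {"dx":0,"dy":0,"dz":0,"ax":0,"ay":0,"az":0,"gripper":1},
    {"dx":0,"dy":0,"dz":0,"ax":0,"ay":0,"az":0,"gripper":1},
    {"dx":0,"dy":0,"dz":0,"ax":0,"ay":0,"az":0,"gripper":1},
  ],
  squeeze=20,
)

```text
clock: 2.25
eef_pos: [450.6, -78.9, 132.1]
eef_rot: [3.141, 0.0, 1.641]
wrist_force: [2.4, 0.1, 2.2]
finger_gap: 14.4
finger_force: 19.3
```

Gripped at a 14 mm gap, as expected for the wing. Now I'll turn it CCW by 90°.

jog_arm(
  commands=[
    {"dx":0,"dy":0,"dz":0,"ax":0,"ay":0,"az":-0.9,"gripper":1},
    {"dx":0,"dy":0,"dz":0,"ax":0,"ay":0,"az":-0.9,"gripper":1},
    {"dx":0,"dy":0,"dz":0,"ax":0,"ay":0,"az":-0.9,"gripper":1},
    {"dx":0,"dy":0,"dz":0,"ax":0,"ay":0,"az":-0.9,"gripper":1},
    {"dx":0,"dy":0,"dz":0,"ax":0,"ay":0,"az":-0.9,"gripper":1},
    {"dx":0,"dy":0,"dz":0,"ax":0,"ay":0,"az":-0.9,"gripper":1},
    {"dx":0,"dy":0,"dz":0,"ax":0,"ay":0,"az":-0.9,"gripper":1},
    {"dx":0,"dy":0,"dz":0,"ax":0,"ay":0,"az":-0.9,"gripper":1},
    {"dx":0,"dy":0,"dz":0,"ax":0,"ay":0,"az":-0.9,"gripper":1},
    {"dx":0,"dy":0,"dz":0,"ax":0,"ay":0,"az":-0.7,"gripper":1},
  ],
)

```text
clock: 3.5
eef_pos: [450.8, -78.7, 132.1]
eef_rot: [3.141, 0.001, -3.102]
wrist_force: [3.2, 1.7, 1.1]
finger_gap: 13.7
finger_force: 20.0
```

jog_arm(
  commands=[
    {"dx":0,"dy":0,"dz":0,"ax":0,"ay":0,"az":0,"gripper":1},
    {"dx":0,"dy":0,"dz":0,"ax":0,"ay":0,"az":0,"gripper":1},
    {"dx":0,"dy":0,"dz":0,"ax":0,"ay":0,"az":0,"gripper":1},
  ],
)

```text
clock: 3.88
eef_pos: [450.8, -78.7, 132.1]
eef_rot: [3.141, 0.001, -3.11]
wrist_force: [4.6, 2.9, 1.2]
finger_gap: 14.0
finger_force: 20.0
```

jog_arm(
  commands=[
    {"dx":0,"dy":0,"dz":0,"ax":0,"ay":0,"az":0,"gripper":0.3},
    {"dx":0,"dy":0,"dz":0,"ax":0,"ay":0,"az":0,"gripper":0.3},
    {"dx":0,"dy":0,"dz":-0.5,"ax":0,"ay":0,"az":0,"gripper":0.3},
    {"dx":0,"dy":0,"dz":-1,"ax":0,"ay":0,"az":0,"gripper":0},
    {"dx":0,"dy":0,"dz":-1,"ax":0,"ay":0,"az":0.4,"gripper":0},
    {"dx":0,"dy":0,"dz":0,"ax":0,"ay":0,"az":1,"gripper":0},
    {"dx":0,"dy":0,"dz":0,"ax":0,"ay":0,"az":1,"gripper":0},
    {"dx":0,"dy":0,"dz":0,"ax":0,"ay":0,"az":1,"gripper":0},
    {"dx":0,"dy":0,"dz":0,"ax":0,"ay":0,"az":1,"gripper":0},
    {"dx":0,"dy":0,"dz":0,"ax":0,"ay":0,"az":1,"gripper":0},
  ],
)

```text
clock: 5.12
eef_pos: [450.1, -78.9, 231.7]
eef_rot: [-3.141, -0.0, 2.227]
wrist_force: [0.3, -0.4, 0.3]
finger_gap: 93.7
finger_force: 0.0
```

jog_arm(
  commands=[
    {"dx":0,"dy":0,"dz":0,"ax":0,"ay":0,"az":1,"gripper":0},
    {"dx":0,"dy":0,"dz":0,"ax":0,"ay":0,"az":1,"gripper":0},
    {"dx":0,"dy":0,"dz":0,"ax":0,"ay":0,"az":1,"gripper":0},
    {"dx":0,"dy":0,"dz":0,"ax":0,"ay":0,"az":1,"gripper":0},
    {"dx":0,"dy":0,"dz":0,"ax":0,"ay":0,"az":1,"gripper":0},
    {"dx":0,"dy":0,"dz":0,"ax":0,"ay":0,"az":1,"gripper":0},
  ],
)

```text
clock: 5.88
eef_pos: [450.1, -78.9, 231.7]
eef_rot: [-3.141, 0.0, 1.18]
wrist_force: [0.5, 0.4, 0.3]
finger_gap: 94.2
finger_force: 0.0
```

Run:
```python
from h import *
to(411,-346,230,68)
```

```text
t 5.88 pos [450.1 -78.9 231.7] yaw 67.6 tilt [-180.    0.] F [0.5 0.4 0.3] gap 94.2 ff 0.0
units dx -6.55 dy 1.64 dz 0.04 az -0.04
```

jog_arm(
  commands=[
    {"dx":-0.95,"dy":0.23,"dz":0,"ax":0,"ay":0,"az":0,"gripper":0},
    {"dx":-0.95,"dy":0.23,"dz":0,"ax":0,"ay":0,"az":0,"gripper":0},
    {"dx":-0.95,"dy":0.24,"dz":0,"ax":0,"ay":0,"az":0,"gripper":0},
    {"dx":-0.95,"dy":0.24,"dz":0,"ax":0,"ay":0,"az":0,"gripper":0},
    {"dx":-0.95,"dy":0.24,"dz":0,"ax":0,"ay":0,"az":0,"gripper":0},
    {"dx":-0.9,"dy":0.23,"dz":0,"ax":0,"ay":0,"az":0,"gripper":0},
    {"dx":-0.9,"dy":0.23,"dz":0,"ax":0,"ay":0,"az":0,"gripper":0},
    {"dx":0,"dy":0,"dz":0,"ax":0,"ay":0,"az":0,"gripper":0},
    {"dx":0,"dy":0,"dz":0,"ax":0,"ay":0,"az":0,"gripper":0},
  ],
)

```text
clock: 7.0
eef_pos: [412.9, -345.9, 231.6]
eef_rot: [-3.141, -0.0, 1.186]
wrist_force: [0.0, 0.3, 0.1]
finger_gap: 94.1
finger_force: 0.0
```

Run:
```python
from h import *
st(); c=grab('wrist','w3'); a=cv2.resize(c['image'][:,:,::-1],(600,450),interpolation=cv2.INTER_CUBIC)
d=grab('side','side1');b=cv2.resize(d['image'][110:210,270:395,::-1],(750,600))
e=np.zeros((600,800,3),np.uint8); e[:450,:600]=a; e[450:,600:]=cv2.resize(d['image'][110:210,260:393,::-1],(200,150))
cv2.imwrite('pics/w3b.png',e)
```

```text
t 7.0 pos [ 412.9 -345.9  231.6] yaw 68.0 tilt [-180.   -0.] F [0.  0.3 0.1] gap 94.1 ff 0.0
```

View pics/w3b.png

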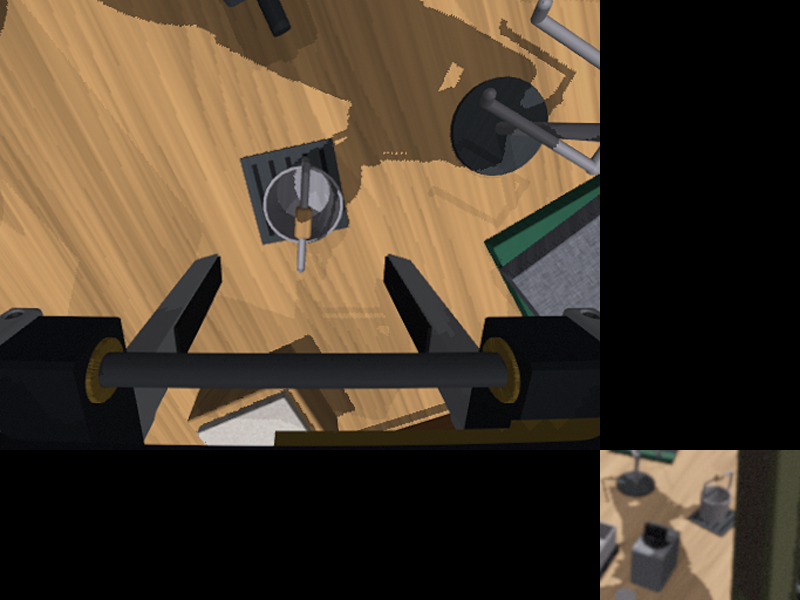

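The bail rod runs from (301,270) to (306,158), with the sleeve at (303,222), and the handle is across the box (OFF). The prong tips show at (488,97) and (541,10).

Run:
```python
from h import *
w=load('w3'); f=lambda u,v:(u*512/600,v*512/600)
ang=lambda v:np.degrees(np.arctan2(v[1],v[0])).round(1)
S=onz(w,f(303,222),135);E=onz(w,f(301,268),131);F=onz(w,f(305.5,165),131)
print(S.round(1),E.round(1),F.round(1),ang(S-E),ang(F-E),np.linalg.norm(F-E))
t=[onz(w,f(*p),183) for p in [(488,97),(541,10)]];print('tips',np.round(t,1),np.linalg.norm(t[0]-t[1]),ang(t[1]-t[0]))
print('base',onz(w,f(499,127),8).round(1))
print('prong base ends',onz(w,f(596,168),165).round(1))
to(S[0],S[1],120)
```

```text
[ 413.5 -344.5  135. ] [ 395.7 -384.1  131. ] [ 432.8 -302.1  131. ] 65.7 65.6 90.00784281119353
tips [[ 556.1 -298.9  183. ]
 [ 598.1 -262.5  183. ]] 55.560765581686404 40.9
base [ 649.5 -358.9    8. ]
prong base ends [ 628.2 -377.7  165. ]
t 7.1 pos [ 413.2 -345.5  231.9] yaw 68.0 tilt [-180.   -0.] F [-0.8 -0.8 -0. ] gap 93.8 ff 0.0
units dx 0.03 dy -0.00 dz 2.80 az 0.00
```

jog_arm(
  commands=[
    {"dx":0.03,"dy":0,"dz":0.7,"ax":0,"ay":0,"az":0.2,"gripper":0.2},
    {"dx":0,"dy":0,"dz":0.7,"ax":0,"ay":0,"az":0,"gripper":0.2},
    {"dx":0,"dy":0,"dz":0.7,"ax":0,"ay":0,"az":0,"gripper":0.2},
    {"dx":0,"dy":0,"dz":0.7,"ax":0,"ay":0,"az":0,"gripper":0.2},
    {"dx":0,"dy":0,"dz":0,"ax":0,"ay":0,"az":0,"gripper":1},
    {"dx":0,"dy":0,"dz":0,"ax":0,"ay":0,"az":0,"gripper":1},
    {"dx":0,"dy":0,"dz":0,"ax":0,"ay":0,"az":0,"gripper":1},
    {"dx":0,"dy":0,"dz":0,"ax":0,"ay":0,"az":0,"gripper":1},
    {"dx":0,"dy":0,"dz":0,"ax":0,"ay":0,"az":0,"gripper":1},
    {"dx":0,"dy":0,"dz":0,"ax":0,"ay":0,"az":0,"gripper":1},
  ],
  squeeze=30,
)

```text
clock: 8.35
eef_pos: [413.5, -345.2, 120.0]
eef_rot: [3.141, 0.0, 1.152]
wrist_force: [-0.1, 0.0, 0.3]
finger_gap: 18.7
finger_force: 0.0
```

jog_arm(
  commands=[
    {"dx":0,"dy":0,"dz":-0.4,"ax":0,"ay":0,"az":0,"gripper":1},
    {"dx":0,"dy":0,"dz":-0.8,"ax":0,"ay":0,"az":0,"gripper":1},
    {"dx":0,"dy":0,"dz":-0.8,"ax":0,"ay":0,"az":0,"gripper":1},
    {"dx":0.4,"dy":0,"dz":-0.4,"ax":0,"ay":0,"az":0,"gripper":1},
    {"dx":0.6,"dy":0,"dz":0,"ax":0,"ay":0,"az":0,"gripper":1},
  ],
)

```text
clock: 8.98
eef_pos: [430.3, -307.9, 217.1]
eef_rot: [3.14, 0.0, 1.151]
wrist_force: [0.1, 0.7, -3.5]
finger_gap: 13.9
finger_force: 30.0
```

Run:
```python
from h import *
import math
a=math.radians(131); x,y=603+110*math.cos(a),-303+110*math.sin(a); print(x,y)
to(x,y,190,41)
```

```text
530.8335068110442 -219.98194617549507
t 8.97 pos [ 430.3 -307.9  217.1] yaw 66.0 tilt [179.9   0. ] F [ 0.1  0.7 -3.5] gap 13.9 ff 30.0
units dx 3.03 dy 1.40 dz 0.68 az 2.50
```

jog_arm(
  commands=[
    {"dx":0.7,"dy":0.1,"dz":0,"ax":0,"ay":0,"az":0.5,"gripper":1},
    {"dx":0.7,"dy":0.2,"dz":0,"ax":0,"ay":0,"az":0.5,"gripper":1},
    {"dx":0.7,"dy":0.3,"dz":0,"ax":0,"ay":0,"az":0.5,"gripper":1},
    {"dx":0.7,"dy":0.3,"dz":0.2,"ax":0,"ay":0,"az":0.5,"gripper":1},
    {"dx":0.1,"dy":0.6,"dz":0.2,"ax":0,"ay":0,"az":0.5,"gripper":1},
    {"dx":0,"dy":0.5,"dz":0,"ax":0,"ay":0,"az":0,"gripper":1},
    {"dx":0,"dy":0,"dz":0,"ax":0,"ay":0,"az":0,"gripper":1},
    {"dx":0,"dy":0,"dz":0,"ax":0,"ay":0,"az":0,"gripper":1},
  ],
)

```text
clock: 9.98
eef_pos: [550.8, -261.4, 199.7]
eef_rot: [-3.141, 0.0, 0.716]
wrist_force: [-0.2, 0.3, -2.0]
finger_gap: 13.6
finger_force: 30.0
```

Run:
```python
from h import *
st(); c=grab('wrist','w4'); d=grab('scene','scene2')
e=np.zeros((600,800,3),np.uint8); e[:300,:400]=cv2.resize(c['image'][:,:,::-1],(400,300),interpolation=cv2.INTER_AREA)
e[:300,400:]=cv2.resize(c['image'][100:220,250:410,::-1],(400,300),interpolation=cv2.INTER_CUBIC)
e[300:]=cv2.resize(d['image'][205:325,40:360,::-1],(800,300),interpolation=cv2.INTER_CUBIC)
cv2.imwrite('pics/m4.png',e)
```

```text
t 9.97 pos [ 550.8 -261.4  199.7] yaw 41.0 tilt [-180.    0.] F [-0.2  0.3 -2. ] gap 13.6 ff 30.0
```

View pics/m4.png

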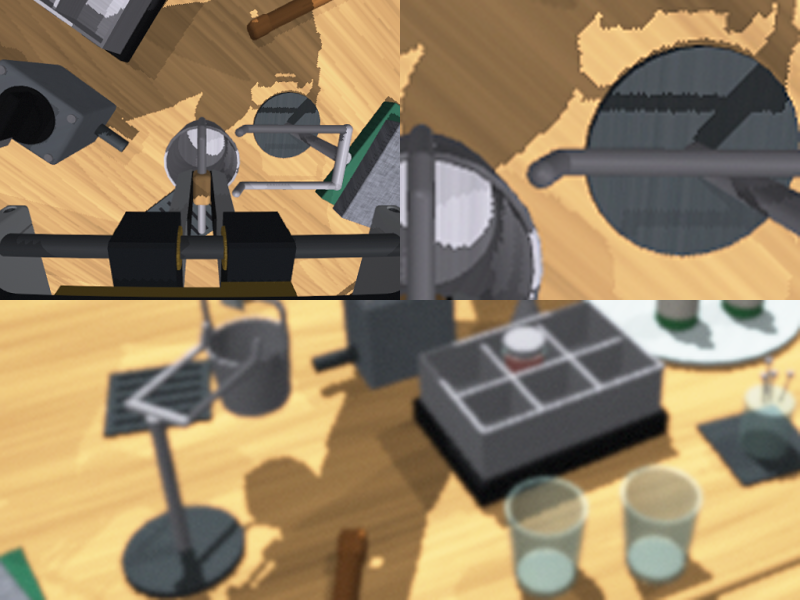

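The wrist view shows the tips at (240,131) and (238,190) in the 400-px panel, with the rod's far end at (203,121) and the pail well clear of the hook. I'll compute the in-hand rod height and the offset to the hook.

Run:
```python
from h import *
w3,w=load('w3'),load('w4')
F=onz(w3,(306*512/600,155*512/600),134.5)[:2]; L=np.linalg.norm(F-np.array([413.5,-345.2])); print('L',L)
T=np.array([550.8,-261.4]); a=np.radians(41); ex=np.array([np.cos(a),np.sin(a)]); ey=np.array([np.sin(a),-np.cos(a)])
for z in range(196,222,3):
    P=onz(w,(259.,151.),z)[:2]-T; print(z,(P@ex).round(1),(P@ey).round(1))
k=512/400
for p,z in [((240,131),180),((238,190),180),((250,128),165),((250,187),165),((350,128),165),((338,187),165),((288,126),8)]:
    P=onz(w,(p[0]*k,p[1]*k),z); q=P[:2]-T; print(p,P.round(1),'tool x %.1f y %.1f'%(q@ex,q@ey))
```

```text
L 55.55349565883765
196 53.8 -0.0
199 54.3 -0.0
202 54.7 -0.0
205 55.2 -0.0
208 55.7 -0.0
211 56.2 -0.1
214 56.7 -0.1
217 57.2 -0.1
220 57.6 -0.1
(240, 131) [ 602.4 -260.   180. ] tool x 39.8 y 32.8
(238, 190) [ 560.2 -297.9  180. ] tool x -16.9 y 33.7
(250, 128) [ 609.8 -269.2  165. ] tool x 39.4 y 44.6
(250, 187) [ 566.5 -311.9  165. ] tool x -21.3 y 48.4
(350, 128) [ 672.5 -340.8  165. ] tool x 39.7 y 139.8
(338, 187) [ 625.6 -380.4  165. ] tool x -21.7 y 138.9
(288, 126) [ 651.5 -361.3    8. ] tool x 10.4 y 141.4
```

jog_arm(
  commands=[
    {"dx":0.25,"dy":0,"dz":0.12,"ax":0,"ay":0,"az":0,"gripper":1},
    {"dx":0,"dy":0.41,"dz":0,"ax":0,"ay":0,"az":0,"gripper":1},
    {"dx":0,"dy":0.41,"dz":0,"ax":0,"ay":0,"az":0,"gripper":1},
    {"dx":0,"dy":0.41,"dz":0,"ax":0,"ay":0,"az":0,"gripper":1},
    {"dx":0,"dy":0.41,"dz":0,"ax":0,"ay":0,"az":0,"gripper":1},
    {"dx":0,"dy":0,"dz":0.25,"ax":0,"ay":0,"az":0,"gripper":1},
    {"dx":0,"dy":0,"dz":0.25,"ax":0,"ay":0,"az":0,"gripper":1},
    {"dx":0,"dy":0,"dz":0,"ax":0,"ay":0,"az":0,"gripper":1},
  ],
)

```text
clock: 11.08
eef_pos: [601.1, -304.5, 173.7]
eef_rot: [-3.14, 0.001, 0.716]
wrist_force: [0.4, 0.1, -2.2]
finger_gap: 13.3
finger_force: 30.0
```

jog_arm(
  commands=[
    {"dx":0,"dy":0,"dz":0.1,"ax":0,"ay":0,"az":0,"gripper":1},
    {"dx":0,"dy":0,"dz":0.1,"ax":0,"ay":0,"az":0,"gripper":1},
    {"dx":0,"dy":0,"dz":0,"ax":0,"ay":0,"az":0,"gripper":1},
  ],
)

```text
clock: 11.45
eef_pos: [601.6, -305.2, 166.8]
eef_rot: [-3.141, 0.0, 0.716]
wrist_force: [0.2, 0.3, -2.9]
finger_gap: 14.1
finger_force: 30.0
```

jog_arm(
  commands=[
    {"dx":0,"dy":0,"dz":0.06,"ax":0,"ay":0,"az":0,"gripper":1},
    {"dx":0,"dy":0,"dz":0,"ax":0,"ay":0,"az":0,"gripper":1},
  ],
)

```text
clock: 11.7
eef_pos: [601.8, -305.3, 166.1]
eef_rot: [3.14, -0.0, 0.716]
wrist_force: [-3.3, 2.3, 6.1]
finger_gap: 13.8
finger_force: 30.0
```

jog_arm(
  commands=[
    {"dx":0,"dy":0,"dz":0.05,"ax":0,"ay":0,"az":0,"gripper":1},
    {"dx":0,"dy":0,"dz":0,"ax":0,"ay":0,"az":0,"gripper":1},
  ],
)

```text
clock: 11.95
eef_pos: [601.9, -305.3, 165.8]
eef_rot: [3.139, -0.001, 0.716]
wrist_force: [-8.9, 5.0, 16.9]
finger_gap: 13.9
finger_force: 30.0
```

jog_arm(
  commands=[
    {"dx":0,"dy":0,"dz":-0.06,"ax":0,"ay":0,"az":0,"gripper":1},
    {"dx":0,"dy":0,"dz":0,"ax":0,"ay":0,"az":0,"gripper":0.7},
    {"dx":0,"dy":0,"dz":0,"ax":0,"ay":0,"az":0,"gripper":0.6},
    {"dx":0,"dy":0,"dz":0,"ax":0,"ay":0,"az":0,"gripper":0.5},
    {"dx":0,"dy":0,"dz":0,"ax":0,"ay":0,"az":0,"gripper":0.5},
    {"dx":0,"dy":0,"dz":-0.4,"ax":0,"ay":0,"az":0,"gripper":0.5},
    {"dx":0,"dy":0,"dz":-1,"ax":0,"ay":0,"az":0,"gripper":0.5},
    {"dx":0,"dy":0,"dz":-1,"ax":0,"ay":0,"az":0,"gripper":0.2},
    {"dx":0,"dy":0,"dz":0,"ax":0,"ay":0,"az":0,"gripper":0},
    {"dx":0,"dy":0,"dz":0,"ax":0,"ay":0,"az":0,"gripper":0},
  ],
)

```text
clock: 13.2
eef_pos: [601.5, -305.2, 260.9]
eef_rot: [-3.141, 0.0, 0.716]
wrist_force: [-0.2, -0.6, -0.9]
finger_gap: 73.6
finger_force: 0.0
```

Run:
```python
from h import *
st(); c=grab('wrist','w5'); d=grab('scene','scene3'); b=grab('side','side3')
e=np.zeros((600,800,3),np.uint8); e[:300,:400]=cv2.resize(c['image'][:,:,::-1],(400,300),interpolation=cv2.INTER_AREA)
e[:300,400:]=cv2.resize(d['image'][195:315,40:200,::-1],(400,300),interpolation=cv2.INTER_CUBIC)
e[300:,:400]=cv2.resize(d['image'][140:260,240:400,::-1],(400,300),interpolation=cv2.INTER_CUBIC)
e[300:,400:]=cv2.resize(b['image'][190:310,170:330,::-1],(400,300),interpolation=cv2.INTER_CUBIC)
cv2.imwrite('pics/m5.png',e)
```

```text
t 13.2 pos [ 601.5 -305.2  260.9] yaw 41.0 tilt [-180.    0.] F [-0.2 -0.6 -0.9] gap 73.6 ff 0.0
```

View pics/m5.png

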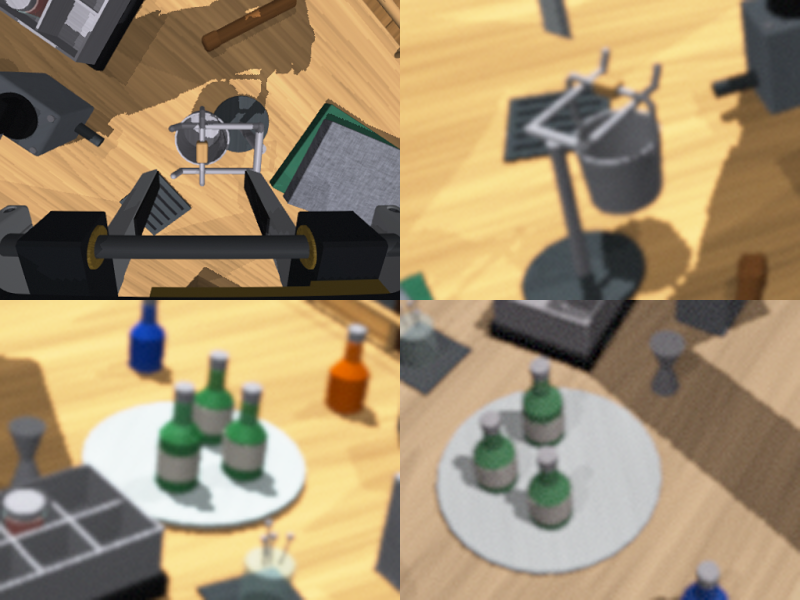

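The pail hangs over both prongs, with the sleeve midway between them at (202,152). The three bottles are where they were. Next I'll look down on the chiller and then the bottles.

jog_arm(
  commands=[
    {"dx":0,"dy":0,"dz":-0.5,"ax":0,"ay":0,"az":-0.9,"gripper":0},
    {"dx":0,"dy":0,"dz":-0.5,"ax":0,"ay":0,"az":-0.9,"gripper":0},
    {"dx":0,"dy":0,"dz":0,"ax":0,"ay":0,"az":-0.9,"gripper":0},
    {"dx":0,"dy":0,"dz":0,"ax":0,"ay":0,"az":-0.9,"gripper":0},
    {"dx":0,"dy":0,"dz":0,"ax":0,"ay":0,"az":-0.9,"gripper":0},
    {"dx":0,"dy":0,"dz":0,"ax":0,"ay":0,"az":-0.9,"gripper":0},
  ],
)

```text
clock: 14.1
eef_pos: [601.6, -305.2, 300.2]
eef_rot: [-3.141, -0.001, 1.663]
wrist_force: [0.4, -0.4, 0.0]
finger_gap: 93.8
finger_force: 0.0
```

jog_arm(
  commands=[
    {"dx":1,"dy":0,"dz":0,"ax":0,"ay":0,"az":0,"gripper":0},
    {"dx":1,"dy":0,"dz":0,"ax":0,"ay":0,"az":0,"gripper":0},
    {"dx":1,"dy":0,"dz":0,"ax":0,"ay":0,"az":0,"gripper":0},
    {"dx":1,"dy":0,"dz":0,"ax":0,"ay":0,"az":0,"gripper":0},
    {"dx":1,"dy":0,"dz":0,"ax":0,"ay":0,"az":0,"gripper":0},
    {"dx":1,"dy":0,"dz":0,"ax":0,"ay":0,"az":0,"gripper":0},
    {"dx":1,"dy":0.1,"dz":0,"ax":0,"ay":0,"az":0,"gripper":0},
    {"dx":1,"dy":0.1,"dz":0,"ax":0,"ay":0,"az":0,"gripper":0},
    {"dx":0,"dy":0,"dz":0,"ax":0,"ay":0,"az":0,"gripper":0},
    {"dx":0,"dy":0,"dz":0,"ax":0,"ay":0,"az":0,"gripper":0},
  ],
)

```text
clock: 15.35
eef_pos: [581.7, 13.7, 300.6]
eef_rot: [-3.141, 0.0, 1.658]
wrist_force: [-0.9, -0.5, -0.4]
finger_gap: 93.8
finger_force: 0.0
```

Run:
```python
from h import *
st(); c=grab('wrist','w6'); cv2.imwrite('pics/w6b.png',cv2.resize(c['image'][:,:,::-1],(800,600),interpolation=cv2.INTER_CUBIC))
```

```text
t 15.35 pos [581.7  13.7 300.6] yaw 95.0 tilt [-180.    0.] F [-0.9 -0.5 -0.4] gap 93.8 ff 0.0
```

View pics/w6b.png

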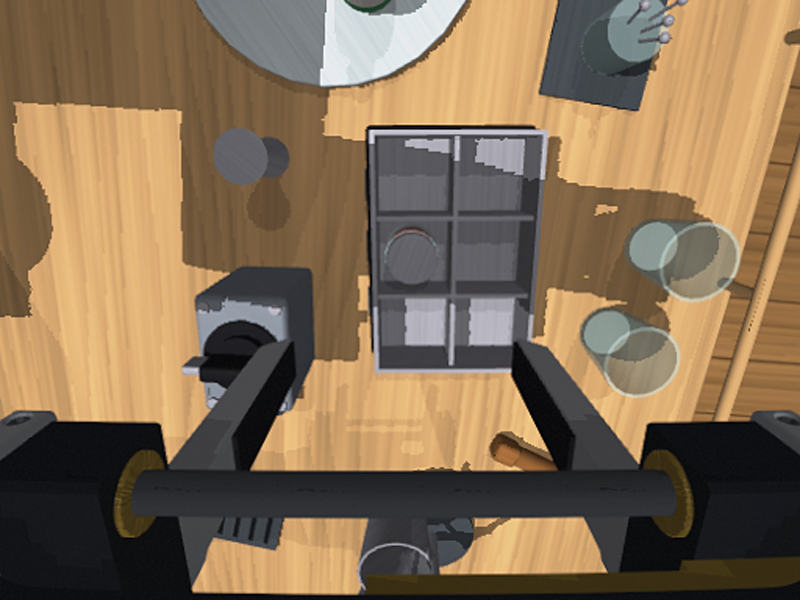

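The rim's outer corners are at (371,129), (546,130) and (377,372), and the wall junctions are at (455,215) and (451,294). The jar is in the middle left cell and the handle is across the box (OFF).

Run:
```python
from h import *
w=load('w6'); f=lambda u,v:(u/1.5625,v/1.5625)
P=[onz(w,f(*p),90) for p in [(371,129),(546,130),(377,372),(455,215),(451,294)]]; print(np.round(P,1))
ang=lambda v:np.degrees(np.arctan2(v[1],v[0])).round(1)
print('mid junction',(P[3]+P[4])/2,'diag mid',(P[1]+P[2])/2,ang(P[3]-P[4]),np.linalg.norm(P[3]-P[4]),ang(P[0]-P[2]),ang(P[1]-P[0]),np.linalg.norm(P[0]-P[2]),np.linalg.norm(P[1]-P[0]))
to(510,215,260,95)
```

```text
[[546.5 118.2  90. ]
 [686.8 130.1  90. ]
 [566.6 -94.9  90. ]
 [621.7  55.9  90. ]
 [626.5 -13.4  90. ]]
mid junction [624.1099321   21.21569328  90.        ] diag mid [626.71913271  17.60985653  90.        ] 93.9 69.47631264820451 95.4 4.9 214.05765348788552 140.83364601806025
t 15.4 pos [581.7  13.4 300.7] yaw 95.0 tilt [-180.    0.] F [ 0.3 -0.9  0.4] gap 93.8 ff 0.0
units dx 5.18 dy -1.35 dz 1.02 az -0.00
```

jog_arm(
  commands=[
    {"dx":0.9,"dy":-0.23,"dz":0,"ax":0,"ay":0,"az":0,"gripper":0},
    {"dx":0.9,"dy":-0.23,"dz":0,"ax":0,"ay":0,"az":0,"gripper":0},
    {"dx":0.9,"dy":-0.23,"dz":0,"ax":0,"ay":0,"az":0,"gripper":0},
    {"dx":0.9,"dy":-0.22,"dz":0.2,"ax":0,"ay":0,"az":0,"gripper":0},
    {"dx":0.9,"dy":-0.22,"dz":0.2,"ax":0,"ay":0,"az":0,"gripper":0},
    {"dx":0.6,"dy":-0.22,"dz":0.2,"ax":0,"ay":0,"az":0,"gripper":0},
    {"dx":0,"dy":0,"dz":0,"ax":0,"ay":0,"az":0,"gripper":0},
    {"dx":0,"dy":0,"dz":0,"ax":0,"ay":0,"az":0,"gripper":0},
  ],
)

```text
clock: 16.4
eef_pos: [510.8, 211.6, 277.3]
eef_rot: [3.141, 0.0, 1.657]
wrist_force: [0.8, -1.4, -0.4]
finger_gap: 94.2
finger_force: 0.0
```

Run:
```python
from h import *
st(); c=grab('wrist','w7'); cv2.imwrite('pics/w7b.png',cv2.resize(c['image'][:,:,::-1],(800,600),interpolation=cv2.INTER_CUBIC))
```

```text
t 16.4 pos [510.8 211.6 277.3] yaw 94.9 tilt [180.   0.] F [ 0.8 -1.4 -0.4] gap 94.2 ff 0.0
```

View pics/w7b.png

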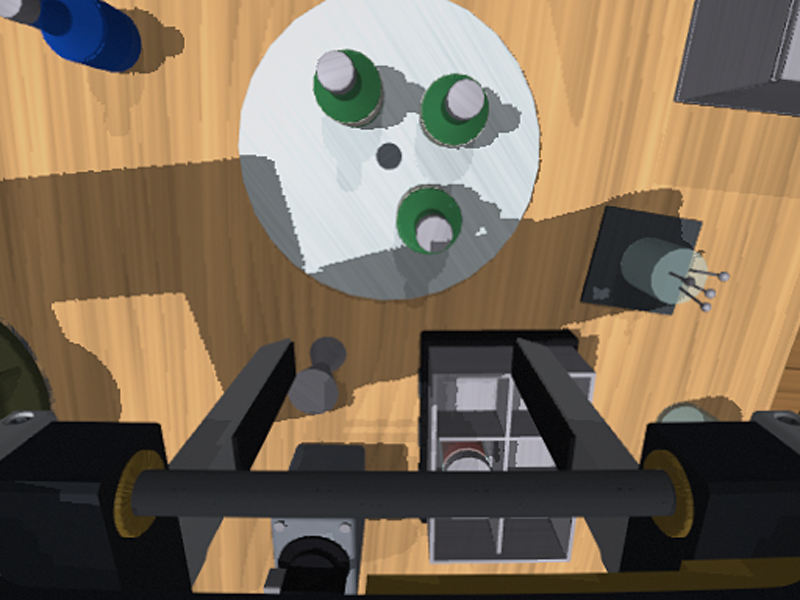

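The cap tops are at (335,70), (465,99) and (434,233), and all three bottles stand upright on the turntable.

Run:
```python
from h import *
w=load('w7'); f=lambda u,v:(u/1.5625,v/1.5625)
s=load('scene3'); k=lambda u,v:(240+u/2.5,140+(v-300)/2.5)
for n,p,q in [('b1',(434,233),(184,388)),('b2',(336,70),(218,357)),('b3',(465,98),(252,389))]:
    P,e=tri(w,f(*p),s,k(*q)); print(n,P.round(1),e.round(1),onz(w,f(*p),149).round(1),onz(w,f(*p),134).round(1))
```

```text
b1 [528.9 248.7 142.7] 0.9 [528.1 249.3 149. ] [529.4 247.1 134. ]
b2 [454.3 347.5 125.1] 0.6 [458.  343.8 149. ] [455.8 346.3 134. ]
b3 [541.2 337.9 126.6] 0.3 [538.5 334.7 149. ] [540.3 336.7 134. ]
```

jog_arm(
  commands=[
    {"dx":0.45,"dy":0.26,"dz":0,"ax":0,"ay":0,"az":0,"gripper":0.4},
    {"dx":0.44,"dy":0.26,"dz":0,"ax":0,"ay":0,"az":0,"gripper":0.4},
    {"dx":0,"dy":0,"dz":0.9,"ax":0,"ay":0,"az":0,"gripper":0.4},
    {"dx":0,"dy":0,"dz":0.9,"ax":0,"ay":0,"az":0,"gripper":0.4},
    {"dx":0,"dy":0,"dz":0.9,"ax":0,"ay":0,"az":0,"gripper":0.4},
    {"dx":0,"dy":0,"dz":0.8,"ax":0,"ay":0,"az":0,"gripper":0.4},
    {"dx":0,"dy":0,"dz":0.48,"ax":0,"ay":0,"az":0,"gripper":0.4},
    {"dx":0,"dy":0,"dz":0,"ax":0,"ay":0,"az":0,"gripper":0.4},
  ],
)

```text
clock: 17.45
eef_pos: [527.8, 248.9, 116.9]
eef_rot: [-3.14, 0.001, 1.657]
wrist_force: [0.3, 0.3, 0.3]
finger_gap: 56.1
finger_force: 0.0
```

jog_arm(
  commands=[
    {"dx":0,"dy":0,"dz":0,"ax":0,"ay":0,"az":0,"gripper":1},
    {"dx":0,"dy":0,"dz":0,"ax":0,"ay":0,"az":0,"gripper":1},
    {"dx":0,"dy":0,"dz":0,"ax":0,"ay":0,"az":0,"gripper":1},
    {"dx":0,"dy":0,"dz":0,"ax":0,"ay":0,"az":0,"gripper":1},
    {"dx":0,"dy":0,"dz":0,"ax":0,"ay":0,"az":0,"gripper":1},
    {"dx":0,"dy":0,"dz":0,"ax":0,"ay":0,"az":0,"gripper":1},
    {"dx":0,"dy":0,"dz":0,"ax":0,"ay":0,"az":0,"gripper":1},
  ],
  squeeze=40,
)

```text
clock: 18.32
eef_pos: [528.0, 250.1, 118.3]
eef_rot: [3.141, -0.0, 1.658]
wrist_force: [1.2, -0.1, 5.5]
finger_gap: 24.5
finger_force: 40.0
```

jog_arm(
  commands=[
    {"dx":0,"dy":0,"dz":-0.5,"ax":0,"ay":0,"az":0,"gripper":1},
    {"dx":0,"dy":0,"dz":-1,"ax":0,"ay":0,"az":0,"gripper":1},
    {"dx":0,"dy":0,"dz":-1,"ax":0,"ay":0,"az":0,"gripper":1},
    {"dx":-0.7,"dy":0.47,"dz":0,"ax":0,"ay":0,"az":0,"gripper":1},
    {"dx":-0.7,"dy":0.47,"dz":0,"ax":0,"ay":0,"az":0,"gripper":1},
    {"dx":-0.7,"dy":0.47,"dz":0,"ax":0,"ay":0,"az":0,"gripper":1},
    {"dx":-0.7,"dy":0.47,"dz":0,"ax":0,"ay":0,"az":0,"gripper":1},
    {"dx":-0.7,"dy":0.47,"dz":0,"ax":0,"ay":0,"az":0,"gripper":1},
    {"dx":-0.73,"dy":0.46,"dz":0,"ax":0,"ay":0,"az":0,"gripper":1},
    {"dx":0,"dy":0,"dz":0,"ax":0,"ay":0,"az":0,"gripper":1},
  ],
)

```text
clock: 19.58
eef_pos: [654.9, 89.4, 216.4]
eef_rot: [-3.139, 0.0, 1.656]
wrist_force: [-0.5, 0.8, -1.1]
finger_gap: 24.3
finger_force: 40.0
```

Run:
```python
from h import *
to(654.8,91.3,139,95)
```

```text
t 19.57 pos [654.9  89.4 216.4] yaw 94.9 tilt [-179.9    0. ] F [-0.5  0.8 -1.1] gap 24.3 ff 40.0
units dx 0.05 dy 0.00 dz 1.94 az -0.01
```

jog_arm(
  commands=[
    {"dx":0.05,"dy":0,"dz":0.5,"ax":0,"ay":0,"az":0,"gripper":1},
    {"dx":0,"dy":0,"dz":0.5,"ax":0,"ay":0,"az":0,"gripper":1},
    {"dx":0,"dy":0,"dz":0.4,"ax":0,"ay":0,"az":0,"gripper":1},
    {"dx":0,"dy":0,"dz":0.3,"ax":0,"ay":0,"az":0,"gripper":1},
    {"dx":0,"dy":0,"dz":0.12,"ax":0,"ay":0,"az":0,"gripper":1},
    {"dx":0,"dy":0,"dz":0,"ax":0,"ay":0,"az":0,"gripper":1},
  ],
)

```text
clock: 20.32
eef_pos: [654.4, 93.3, 145.1]
eef_rot: [3.142, -0.0, 1.658]
wrist_force: [-0.3, 1.2, -1.4]
finger_gap: 24.3
finger_force: 40.0
```

jog_arm(
  commands=[
    {"dx":0,"dy":0,"dz":0.05,"ax":0,"ay":0,"az":0,"gripper":1},
    {"dx":0,"dy":0,"dz":0.05,"ax":0,"ay":0,"az":0,"gripper":1},
    {"dx":0,"dy":0,"dz":0,"ax":0,"ay":0,"az":0,"gripper":1},
  ],
)

```text
clock: 20.7
eef_pos: [654.3, 93.3, 141.0]
eef_rot: [-3.142, -0.0, 1.658]
wrist_force: [-0.7, -0.9, -1.6]
finger_gap: 24.6
finger_force: 40.0
```

jog_arm(
  commands=[
    {"dx":-0.03,"dy":0,"dz":0.05,"ax":0,"ay":0,"az":0,"gripper":1},
    {"dx":0,"dy":0,"dz":0.03,"ax":0,"ay":0,"az":0,"gripper":1},
    {"dx":0,"dy":0,"dz":0,"ax":0,"ay":0,"az":0,"gripper":1},
  ],
)

```text
clock: 21.08
eef_pos: [654.5, 92.0, 138.3]
eef_rot: [3.141, 0.0, 1.658]
wrist_force: [-1.3, -0.3, 3.1]
finger_gap: 24.7
finger_force: 40.0
```

Light contact with the floor at the expected height. I'll release, rise, and go on to the next bottle.

jog_arm(
  commands=[
    {"dx":0,"dy":0,"dz":0,"ax":0,"ay":0,"az":0,"gripper":0.6},
    {"dx":0,"dy":0,"dz":0,"ax":0,"ay":0,"az":0,"gripper":0.45},
    {"dx":0,"dy":0,"dz":0,"ax":0,"ay":0,"az":0,"gripper":0.45},
    {"dx":0,"dy":0,"dz":0,"ax":0,"ay":0,"az":0,"gripper":0.45},
    {"dx":0,"dy":0,"dz":-0.5,"ax":0,"ay":0,"az":0,"gripper":0.45},
    {"dx":0,"dy":0,"dz":-1,"ax":0,"ay":0,"az":0,"gripper":0.45},
    {"dx":0,"dy":0,"dz":-1,"ax":0,"ay":0,"az":0,"gripper":0.2},
    {"dx":0,"dy":0,"dz":-1,"ax":0,"ay":0,"az":0,"gripper":0.2},
  ],
)

```text
clock: 22.08
eef_pos: [654.3, 92.1, 279.2]
eef_rot: [3.141, -0.0, 1.658]
wrist_force: [-0.1, 0.1, -0.4]
finger_gap: 68.5
finger_force: 0.0
```

Run:
```python
from h import *
to(505,240,277,95)
```

```text
t 22.07 pos [654.3  92.1 279.2] yaw 95.0 tilt [180.  -0.] F [-0.1  0.1 -0.4] gap 68.5 ff 0.0
units dx 4.01 dy -3.40 dz 0.06 az 0.00
```

jog_arm(
  commands=[
    {"dx":0.67,"dy":-0.57,"dz":0,"ax":0,"ay":0,"az":0,"gripper":0.2},
    {"dx":0.67,"dy":-0.57,"dz":0,"ax":0,"ay":0,"az":0,"gripper":0.2},
    {"dx":0.67,"dy":-0.57,"dz":0,"ax":0,"ay":0,"az":0,"gripper":0.2},
    {"dx":0.67,"dy":-0.57,"dz":0,"ax":0,"ay":0,"az":0,"gripper":0.2},
    {"dx":0.67,"dy":-0.57,"dz":0,"ax":0,"ay":0,"az":0,"gripper":0.2},
    {"dx":0.67,"dy":-0.55,"dz":0,"ax":0,"ay":0,"az":0,"gripper":0.2},
    {"dx":0,"dy":0,"dz":0,"ax":0,"ay":0,"az":0,"gripper":0.2},
    {"dx":0,"dy":0,"dz":0,"ax":0,"ay":0,"az":0,"gripper":0.2},
  ],
)

```text
clock: 23.08
eef_pos: [505.3, 240.1, 277.9]
eef_rot: [3.141, 0.0, 1.658]
wrist_force: [-0.9, 0.6, -0.3]
finger_gap: 75.4
finger_force: 0.0
```

```bash
cat >> h.py <<'E'
def bottles(c,z=75):
    "green blobs: centroid of their convex hull cast onto height z"
    h=cv2.cvtColor(np.array(c['image']),cv2.COLOR_RGB2HSV)
    m=cv2.inRange(h,(45,100,30),(85,255,255)); m=cv2.morphologyEx(m,cv2.MORPH_CLOSE,np.ones((5,5),np.uint8))
    for k in cv2.findContours(m,cv2.RETR_EXTERNAL,cv2.CHAIN_APPROX_NONE)[0]:
        if cv2.contourArea(k)<150: continue
        M=cv2.moments(cv2.convexHull(k)); uv=(M['m10']/M['m00'],M['m01']/M['m00'])
        print('green',np.round(uv),'area',cv2.contourArea(k),onz(c,uv,z).round(1))
E
python3 - <<'E'
from h import *
bottles(load('w7')); st(); c=grab('wrist','w8'); bottles(c)
b=grab('scene','scene4'); e=np.zeros((600,800,3),np.uint8)
cv2.imwrite('pics/w8b.png',np.vstack([cv2.resize(c['image'][:,:,::-1],(400,300)),cv2.resize(b['image'][180:300,180:340,::-1],(400,300),interpolation=cv2.INTER_CUBIC)]))
E
```

```text
green [274. 141.] area 772.0 [528.6 248.4  75. ]
green [291.  70.] area 852.5 [539.7 336.   75. ]
green [222.  55.] area 917.5 [456.2 345.1  75. ]
t 23.07 pos [505.3 240.1 277.9] yaw 95.0 tilt [180.   0.] F [-0.9  0.6 -0.3] gap 75.4 ff 0.0
green [293.  94.] area 1309.5 [539.9 336.9  75. ]
green [225.  80.] area 797.5 [455.7 346.1  75. ]
```

View pics/w8b.png

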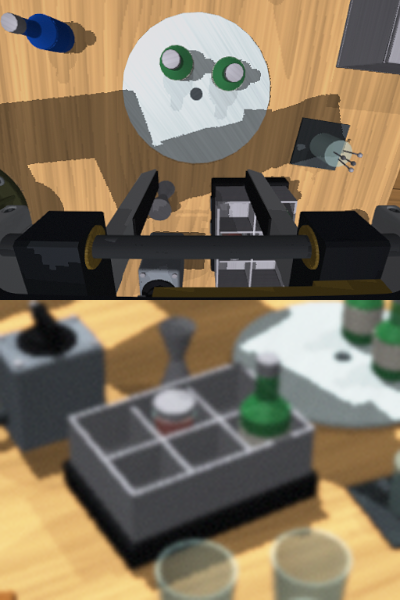

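Bottle 1 stands upright in its cell and the other two bottles haven't moved. Next is the bottle at (540,337).

jog_arm(
  commands=[
    {"dx":0.78,"dy":0.36,"dz":0,"ax":0,"ay":0,"az":0,"gripper":0.4},
    {"dx":0.78,"dy":0.36,"dz":0,"ax":0,"ay":0,"az":0,"gripper":0.4},
    {"dx":0.77,"dy":0.35,"dz":0,"ax":0,"ay":0,"az":0,"gripper":0.4},
    {"dx":0,"dy":0,"dz":0.9,"ax":0,"ay":0,"az":0,"gripper":0.4},
    {"dx":0,"dy":0,"dz":0.9,"ax":0,"ay":0,"az":0,"gripper":0.4},
    {"dx":0,"dy":0,"dz":0.9,"ax":0,"ay":0,"az":0,"gripper":0.4},
    {"dx":0,"dy":0,"dz":0.9,"ax":0,"ay":0,"az":0,"gripper":0.4},
    {"dx":0,"dy":0,"dz":0.77,"ax":0,"ay":0,"az":0,"gripper":0.4},
    {"dx":0,"dy":0,"dz":0,"ax":0,"ay":0,"az":0,"gripper":0.4},
  ],
)

```text
clock: 24.3
eef_pos: [539.0, 335.8, 100.7]
eef_rot: [-3.138, 0.002, 1.657]
wrist_force: [0.2, -0.3, 0.8]
finger_gap: 56.4
finger_force: 0.0
```

jog_arm(
  commands=[
    {"dx":0,"dy":0,"dz":0,"ax":0,"ay":0,"az":0,"gripper":1},
    {"dx":0,"dy":0,"dz":0,"ax":0,"ay":0,"az":0,"gripper":1},
    {"dx":0,"dy":0,"dz":0,"ax":0,"ay":0,"az":0,"gripper":1},
    {"dx":0,"dy":0,"dz":0,"ax":0,"ay":0,"az":0,"gripper":1},
    {"dx":0,"dy":0,"dz":0,"ax":0,"ay":0,"az":0,"gripper":1},
    {"dx":0,"dy":0,"dz":0,"ax":0,"ay":0,"az":0,"gripper":1},
    {"dx":0,"dy":0,"dz":0,"ax":0,"ay":0,"az":0,"gripper":1},
  ],
)

```text
clock: 25.18
eef_pos: [539.7, 337.1, 103.6]
eef_rot: [3.141, -0.0, 1.658]
wrist_force: [-0.2, 0.3, 5.8]
finger_gap: 24.6
finger_force: 40.0
```

jog_arm(
  commands=[
    {"dx":0,"dy":0,"dz":-0.5,"ax":0,"ay":0,"az":0,"gripper":1},
    {"dx":0,"dy":0,"dz":-1,"ax":0,"ay":0,"az":0,"gripper":1},
    {"dx":0,"dy":0,"dz":-1,"ax":0,"ay":0,"az":0,"gripper":1},
    {"dx":-0.9,"dy":0,"dz":0,"ax":0,"ay":0,"az":0,"gripper":1},
    {"dx":-0.9,"dy":0,"dz":0,"ax":0,"ay":0,"az":0,"gripper":1},
    {"dx":-0.9,"dy":0,"dz":0,"ax":0,"ay":0,"az":0,"gripper":1},
    {"dx":-0.9,"dy":0.1,"dz":0,"ax":0,"ay":0,"az":0,"gripper":1},
    {"dx":-0.9,"dy":0.16,"dz":0,"ax":0,"ay":0,"az":0,"gripper":1},
    {"dx":-0.9,"dy":0.16,"dz":0,"ax":0,"ay":0,"az":0,"gripper":1},
    {"dx":-0.97,"dy":0.16,"dz":0,"ax":0,"ay":0,"az":0,"gripper":1},
  ],
)

```text
clock: 26.42
eef_pos: [584.8, 84.1, 204.0]
eef_rot: [3.141, -0.0, 1.658]
wrist_force: [0.1, -0.6, -2.3]
finger_gap: 24.4
finger_force: 40.0
```

jog_arm(
  commands=[
    {"dx":0,"dy":0,"dz":0,"ax":0,"ay":0,"az":0,"gripper":1},
    {"dx":0,"dy":0,"dz":0,"ax":0,"ay":0,"az":0,"gripper":1},
  ],
)

```text
clock: 26.68
eef_pos: [584.6, 85.7, 203.6]
eef_rot: [3.141, -0.0, 1.658]
wrist_force: [0.3, 0.4, -3.1]
finger_gap: 24.3
finger_force: 40.0
```

Run:
```python
from h import *
to(585,85.2,124,95)
```

```text
t 26.68 pos [584.6  85.7 203.6] yaw 95.0 tilt [180.  -0.] F [ 0.3  0.4 -3.1] gap 24.3 ff 40.0
units dx -0.01 dy 0.01 dz 1.99 az -0.00
```

jog_arm(
  commands=[
    {"dx":0,"dy":0,"dz":0.5,"ax":0,"ay":0,"az":0,"gripper":1},
    {"dx":0,"dy":0,"dz":0.5,"ax":0,"ay":0,"az":0,"gripper":1},
    {"dx":0,"dy":0,"dz":0.4,"ax":0,"ay":0,"az":0,"gripper":1},
    {"dx":0,"dy":0,"dz":0.3,"ax":0,"ay":0,"az":0,"gripper":1},
    {"dx":0,"dy":0,"dz":0.1,"ax":0,"ay":0,"az":0,"gripper":1},
    {"dx":0,"dy":0,"dz":0.1,"ax":0,"ay":0,"az":0,"gripper":1},
    {"dx":0,"dy":0,"dz":0.06,"ax":0,"ay":0,"az":0,"gripper":1},
    {"dx":0,"dy":0,"dz":0,"ax":0,"ay":0,"az":0,"gripper":1},
  ],
)

```text
clock: 27.68
eef_pos: [584.8, 85.2, 124.8]
eef_rot: [3.141, -0.0, 1.658]
wrist_force: [0.1, 0.6, -1.5]
finger_gap: 24.1
finger_force: 40.0
```

jog_arm(
  commands=[
    {"dx":0,"dy":0,"dz":0.05,"ax":0,"ay":0,"az":0,"gripper":1},
    {"dx":0,"dy":0,"dz":0,"ax":0,"ay":0,"az":0,"gripper":1},
  ],
)

```text
clock: 27.92
eef_pos: [585.2, 85.2, 123.6]
eef_rot: [3.14, 0.0, 1.658]
wrist_force: [-0.9, -0.5, 4.6]
finger_gap: 24.2
finger_force: 40.0
```

Contact with the floor at the expected height. I'll release and go back for the third bottle.

jog_arm(
  commands=[
    {"dx":0,"dy":0,"dz":0,"ax":0,"ay":0,"az":0,"gripper":0.6},
    {"dx":0,"dy":0,"dz":0,"ax":0,"ay":0,"az":0,"gripper":0.45},
    {"dx":0,"dy":0,"dz":0,"ax":0,"ay":0,"az":0,"gripper":0.45},
    {"dx":0,"dy":0,"dz":0,"ax":0,"ay":0,"az":0,"gripper":0.45},
    {"dx":0,"dy":0,"dz":-0.5,"ax":0,"ay":0,"az":0,"gripper":0.45},
    {"dx":0,"dy":0,"dz":-1,"ax":0,"ay":0,"az":0,"gripper":0.45},
    {"dx":0,"dy":0,"dz":-1,"ax":0,"ay":0,"az":0,"gripper":0.3},
    {"dx":0,"dy":0,"dz":-1,"ax":0,"ay":0,"az":0,"gripper":0.3},
    {"dx":0,"dy":0,"dz":-0.4,"ax":0,"ay":0,"az":0,"gripper":0.3},
    {"dx":0,"dy":0,"dz":0,"ax":0,"ay":0,"az":0,"gripper":0.3},
  ],
)

```text
clock: 29.18
eef_pos: [584.9, 85.2, 278.5]
eef_rot: [3.141, 0.0, 1.658]
wrist_force: [0.8, 0.4, -0.6]
finger_gap: 65.8
finger_force: 0.0
```

jog_arm(
  commands=[
    {"dx":0.75,"dy":-0.5,"dz":0,"ax":0,"ay":0,"az":0,"gripper":0.3},
    {"dx":0.75,"dy":-0.5,"dz":0,"ax":0,"ay":0,"az":0,"gripper":0.3},
    {"dx":0.75,"dy":-0.5,"dz":0,"ax":0,"ay":0,"az":0,"gripper":0.3},
    {"dx":0.75,"dy":-0.5,"dz":0,"ax":0,"ay":0,"az":0,"gripper":0.3},
    {"dx":0.75,"dy":-0.3,"dz":0,"ax":0,"ay":0,"az":0,"gripper":0.3},
    {"dx":0,"dy":0,"dz":0,"ax":0,"ay":0,"az":0,"gripper":0.3},
    {"dx":0,"dy":0,"dz":0,"ax":0,"ay":0,"az":0,"gripper":0.3},
  ],
)

```text
clock: 30.05
eef_pos: [480.1, 226.1, 277.4]
eef_rot: [-3.14, 0.001, 1.658]
wrist_force: [1.0, -0.0, -0.7]
finger_gap: 66.0
finger_force: 0.0
```

Run:
```python
from h import *
c=grab('wrist','w9'); bottles(c)
c=grab('side','side5'); bottles(c,85); bottles(load('side3'),85)
to(455.8,346.2,103,95)
```

```text
green [313. 276.] area 275.5 [576.6  67.8  75. ]
green [373. 269.] area 456.5 [662.8  87.9  75. ]
green [246.  70.] area 1413.0 [455.2 345.8  75. ]
t 30.15 pos [480.4 225.8 277.9] yaw 94.9 tilt [-179.9    0. ] F [ 0.4 -0.2  0.5] gap 65.7 ff 0.0
units dx 3.05 dy -0.35 dz 4.37 az -0.01
```

jog_arm(
  commands=[
    {"dx":0.76,"dy":-0.09,"dz":0,"ax":0,"ay":0,"az":0,"gripper":0.4},
    {"dx":0.76,"dy":-0.09,"dz":0,"ax":0,"ay":0,"az":0,"gripper":0.4},
    {"dx":0.76,"dy":-0.09,"dz":0,"ax":0,"ay":0,"az":0,"gripper":0.4},
    {"dx":0.76,"dy":-0.08,"dz":0,"ax":0,"ay":0,"az":0,"gripper":0.4},
    {"dx":0,"dy":0,"dz":0.9,"ax":0,"ay":0,"az":0,"gripper":0.4},
    {"dx":0,"dy":0,"dz":0.9,"ax":0,"ay":0,"az":0,"gripper":0.4},
    {"dx":0,"dy":0,"dz":0.9,"ax":0,"ay":0,"az":0,"gripper":0.4},
    {"dx":0,"dy":0,"dz":0.9,"ax":0,"ay":0,"az":0,"gripper":0.4},
    {"dx":0,"dy":0,"dz":0.77,"ax":0,"ay":0,"az":0,"gripper":0.4},
    {"dx":0,"dy":0,"dz":0,"ax":0,"ay":0,"az":0,"gripper":0.4},
  ],
)

```text
clock: 31.4
eef_pos: [455.0, 345.2, 101.8]
eef_rot: [-3.138, 0.002, 1.657]
wrist_force: [0.8, 0.3, 0.0]
finger_gap: 56.4
finger_force: 0.0
```

jog_arm(
  commands=[
    {"dx":0,"dy":0,"dz":0,"ax":0,"ay":0,"az":0,"gripper":1},
    {"dx":0,"dy":0,"dz":0,"ax":0,"ay":0,"az":0,"gripper":1},
    {"dx":0,"dy":0,"dz":0,"ax":0,"ay":0,"az":0,"gripper":1},
    {"dx":0,"dy":0,"dz":0,"ax":0,"ay":0,"az":0,"gripper":1},
    {"dx":0,"dy":0,"dz":0,"ax":0,"ay":0,"az":0,"gripper":1},
    {"dx":0,"dy":0,"dz":0,"ax":0,"ay":0,"az":0,"gripper":1},
    {"dx":0,"dy":0,"dz":0,"ax":0,"ay":0,"az":0,"gripper":1},
  ],
)

```text
clock: 32.28
eef_pos: [455.7, 346.7, 104.4]
eef_rot: [3.141, -0.0, 1.658]
wrist_force: [-2.1, -1.4, 6.2]
finger_gap: 24.3
finger_force: 40.0
```

jog_arm(
  commands=[
    {"dx":0,"dy":0,"dz":-0.5,"ax":0,"ay":0,"az":0,"gripper":1},
    {"dx":0,"dy":0,"dz":-1,"ax":0,"ay":0,"az":0,"gripper":1},
    {"dx":0,"dy":0,"dz":-1,"ax":0,"ay":0,"az":0,"gripper":1},
    {"dx":0,"dy":0,"dz":-1,"ax":0,"ay":0,"az":0,"gripper":1},
    {"dx":0,"dy":0,"dz":-0.9,"ax":0,"ay":0,"az":0,"gripper":1},
    {"dx":-0.8,"dy":0.34,"dz":0,"ax":0,"ay":0,"az":0,"gripper":1},
    {"dx":-0.8,"dy":0.34,"dz":0,"ax":0,"ay":0,"az":0,"gripper":1},
    {"dx":-0.8,"dy":0.34,"dz":0,"ax":0,"ay":0,"az":0,"gripper":1},
    {"dx":-0.8,"dy":0.34,"dz":0,"ax":0,"ay":0,"az":0,"gripper":1},
    {"dx":-0.8,"dy":0.34,"dz":0,"ax":0,"ay":0,"az":0,"gripper":1},
  ],
)

```text
clock: 33.52
eef_pos: [537.4, 192.0, 279.3]
eef_rot: [-3.141, 0.0, 1.658]
wrist_force: [0.5, 0.3, -2.3]
finger_gap: 24.6
finger_force: 40.0
```

jog_arm(
  commands=[
    {"dx":-0.8,"dy":0.34,"dz":0,"ax":0,"ay":0,"az":0,"gripper":1},
    {"dx":-0.8,"dy":0.34,"dz":0,"ax":0,"ay":0,"az":0,"gripper":1},
    {"dx":-0.8,"dy":0.34,"dz":0,"ax":0,"ay":0,"az":0,"gripper":1},
    {"dx":-0.8,"dy":0.34,"dz":0,"ax":0,"ay":0,"az":0,"gripper":1},
    {"dx":-0.8,"dy":0.34,"dz":0,"ax":0,"ay":0,"az":0,"gripper":1},
    {"dx":-0.8,"dy":0.34,"dz":0,"ax":0,"ay":0,"az":0,"gripper":1},
    {"dx":-0.8,"dy":0.34,"dz":0,"ax":0,"ay":0,"az":0,"gripper":1},
    {"dx":-0.69,"dy":0.32,"dz":0,"ax":0,"ay":0,"az":0,"gripper":1},
    {"dx":0,"dy":0,"dz":0,"ax":0,"ay":0,"az":0,"gripper":1},
    {"dx":0,"dy":0,"dz":0,"ax":0,"ay":0,"az":0,"gripper":1},
  ],
)

```text
clock: 34.78
eef_pos: [666.4, -47.7, 279.3]
eef_rot: [-3.141, -0.0, 1.658]
wrist_force: [0.4, 0.6, -2.7]
finger_gap: 24.4
finger_force: 40.0
```

Run:
```python
from h import *
to(667,-48.2,125,95)
```

```text
t 34.77 pos [666.4 -47.7 279.3] yaw 95.0 tilt [-179.9   -0. ] F [ 0.4  0.6 -2.7] gap 24.4 ff 40.0
units dx -0.01 dy 0.01 dz 3.86 az 0.00
```

jog_arm(
  commands=[
    {"dx":0,"dy":0,"dz":0.8,"ax":0,"ay":0,"az":0,"gripper":1},
    {"dx":0,"dy":0,"dz":0.8,"ax":0,"ay":0,"az":0,"gripper":1},
    {"dx":0,"dy":0,"dz":0.5,"ax":0,"ay":0,"az":0,"gripper":1},
    {"dx":0,"dy":0,"dz":0.5,"ax":0,"ay":0,"az":0,"gripper":1},
    {"dx":0,"dy":0,"dz":0.5,"ax":0,"ay":0,"az":0,"gripper":1},
    {"dx":0,"dy":0,"dz":0.4,"ax":0,"ay":0,"az":0,"gripper":1},
    {"dx":0,"dy":0,"dz":0.2,"ax":0,"ay":0,"az":0,"gripper":1},
    {"dx":0,"dy":0,"dz":0.1,"ax":0,"ay":0,"az":0,"gripper":1},
    {"dx":0,"dy":0,"dz":0.05,"ax":0,"ay":0,"az":0,"gripper":1},
    {"dx":0,"dy":0,"dz":0,"ax":0,"ay":0,"az":0,"gripper":1},
  ],
)

```text
clock: 36.02
eef_pos: [666.8, -48.2, 126.2]
eef_rot: [3.141, 0.0, 1.658]
wrist_force: [0.6, -0.7, -2.5]
finger_gap: 24.5
finger_force: 40.0
```

jog_arm(
  commands=[
    {"dx":0,"dy":0,"dz":0.04,"ax":0,"ay":0,"az":0,"gripper":1},
    {"dx":0,"dy":0,"dz":0,"ax":0,"ay":0,"az":0,"gripper":1},
  ],
)

```text
clock: 36.28
eef_pos: [666.8, -48.2, 124.5]
eef_rot: [3.141, 0.0, 1.658]
wrist_force: [0.1, -0.8, -1.1]
finger_gap: 24.5
finger_force: 40.0
```

jog_arm(
  commands=[
    {"dx":0,"dy":0,"dz":0.04,"ax":0,"ay":0,"az":0,"gripper":1},
    {"dx":0,"dy":0,"dz":0,"ax":0,"ay":0,"az":0,"gripper":1},
  ],
)

```text
clock: 36.52
eef_pos: [667.0, -48.3, 124.4]
eef_rot: [3.14, 0.0, 1.658]
wrist_force: [-4.4, -0.0, 10.6]
finger_gap: 24.2
finger_force: 40.0
```

Contact. I'll release, rise, and check everything.

jog_arm(
  commands=[
    {"dx":0,"dy":0,"dz":-0.03,"ax":0,"ay":0,"az":0,"gripper":0.8},
    {"dx":0,"dy":0,"dz":0,"ax":0,"ay":0,"az":0,"gripper":0.45},
    {"dx":0,"dy":0,"dz":0,"ax":0,"ay":0,"az":0,"gripper":0.45},
    {"dx":0,"dy":0,"dz":0,"ax":0,"ay":0,"az":0,"gripper":0.45},
    {"dx":0,"dy":0,"dz":0,"ax":0,"ay":0,"az":0,"gripper":0.45},
    {"dx":0,"dy":0,"dz":-0.5,"ax":0,"ay":0,"az":0,"gripper":0.45},
    {"dx":0,"dy":0,"dz":-1,"ax":0,"ay":0,"az":0,"gripper":0.45},
    {"dx":0,"dy":0,"dz":-1,"ax":0,"ay":0,"az":0,"gripper":0.3},
    {"dx":0,"dy":0,"dz":-1,"ax":0,"ay":0,"az":0,"gripper":0.2},
    {"dx":0,"dy":0,"dz":-0.5,"ax":0,"ay":0,"az":0,"gripper":0.2},
  ],
)

```text
clock: 37.78
eef_pos: [666.9, -48.2, 288.2]
eef_rot: [3.137, 0.001, 1.658]
wrist_force: [-0.5, -0.0, 0.1]
finger_gap: 74.6
finger_force: 0.0
```

Run:
```python
from h import *
print('yaw target 182'); to(450.8,-78.7,285,182)
c=grab('wrist','w10'); b=grab('scene','scene6'); d=grab('side','side6')
e=np.zeros((600,800,3),np.uint8); e[:300,:400]=cv2.resize(c['image'][:,:,::-1],(400,300),interpolation=cv2.INTER_AREA)
e[300:]=cv2.resize(b['image'][165:315,40:440,::-1],(800,300),interpolation=cv2.INTER_CUBIC)
e[:300,400:]=cv2.resize(d['image'][130:280,170:370,::-1],(400,300),interpolation=cv2.INTER_CUBIC)
cv2.imwrite('pics/m10.png',e)
```

```text
yaw target 182
t 37.77 pos [666.9 -48.2 288.2] yaw 95.0 tilt [1.797e+02 1.000e-01] F [-0.5 -0.   0.1] gap 74.6 ff 0.0
units dx -0.29 dy -5.45 dz 0.08 az -8.70
```

View pics/m10.png

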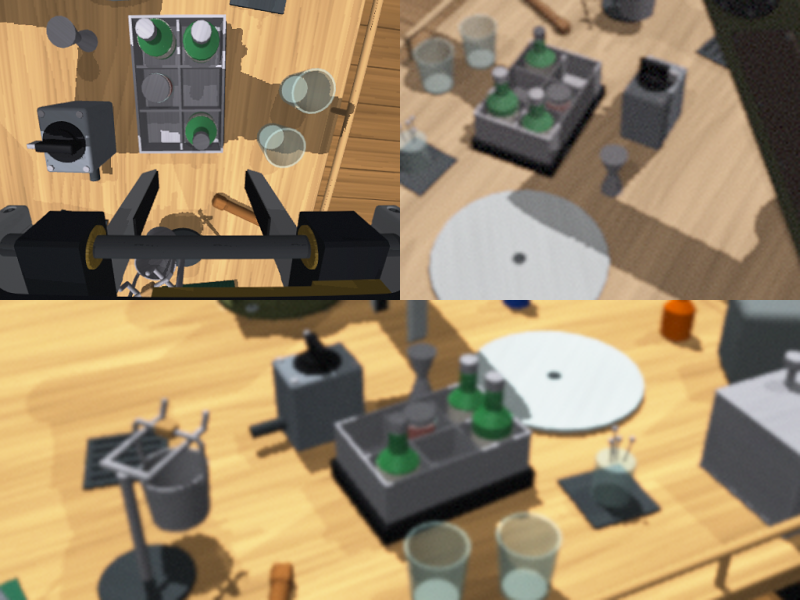

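All three bottles stand in their own cells, and the jar and pail are in place. The isolator is OFF, so I'll turn it back on now.

jog_arm(
  commands=[
    {"dx":-0.05,"dy":-0.9,"dz":0,"ax":0,"ay":0,"az":0,"gripper":0.3},
    {"dx":-0.05,"dy":-0.9,"dz":0,"ax":0,"ay":0,"az":0,"gripper":0.3},
    {"dx":-0.05,"dy":-0.9,"dz":0,"ax":0,"ay":0,"az":0,"gripper":0.3},
    {"dx":-0.05,"dy":-0.9,"dz":0,"ax":0,"ay":0,"az":0,"gripper":0.3},
    {"dx":-0.05,"dy":-0.9,"dz":0,"ax":0,"ay":0,"az":0,"gripper":0.3},
    {"dx":-0.04,"dy":-0.95,"dz":0,"ax":0,"ay":0,"az":0,"gripper":0.3},
  ],
)

```text
clock: 38.67
eef_pos: [449.0, -78.7, 282.9]
eef_rot: [-3.14, -0.0, 1.658]
wrist_force: [-0.0, -0.3, 0.7]
finger_gap: 65.7
finger_force: 0.0
```

jog_arm(
  commands=[
    {"dx":0,"dy":0,"dz":0,"ax":0,"ay":0,"az":-1,"gripper":0.3},
    {"dx":0,"dy":0,"dz":0,"ax":0,"ay":0,"az":-1,"gripper":0.3},
    {"dx":0,"dy":0,"dz":0,"ax":0,"ay":0,"az":-1,"gripper":0.3},
    {"dx":0,"dy":0,"dz":0,"ax":0,"ay":0,"az":-1,"gripper":0.3},
    {"dx":0,"dy":0,"dz":0,"ax":0,"ay":0,"az":-1,"gripper":0.3},
    {"dx":0,"dy":0,"dz":0,"ax":0,"ay":0,"az":-1,"gripper":0.3},
    {"dx":0,"dy":0,"dz":0,"ax":0,"ay":0,"az":-1,"gripper":0.3},
    {"dx":0,"dy":0,"dz":0,"ax":0,"ay":0,"az":-1,"gripper":0.3},
    {"dx":0,"dy":0,"dz":0,"ax":0,"ay":0,"az":-0.7,"gripper":0.3},
    {"dx":0,"dy":0,"dz":0,"ax":0,"ay":0,"az":0,"gripper":0.3},
  ],
)

```text
clock: 39.92
eef_pos: [450.2, -78.7, 283.2]
eef_rot: [3.141, -0.001, -3.108]
wrist_force: [0.3, 0.8, 0.4]
finger_gap: 66.0
finger_force: 0.0
```

Run:
```python
from h import *
to(450.8,-78.7,132,182)
```

```text
t 39.92 pos [450.2 -78.7 283.2] yaw -178.0 tilt [ 1.8e+02 -1.0e-01] F [0.3 0.8 0.4] gap 66.0 ff 0.0
units dx -0.01 dy -0.00 dz 3.78 az -0.00
```

jog_arm(
  commands=[
    {"dx":-0.01,"dy":0,"dz":0.8,"ax":0,"ay":0,"az":0,"gripper":0.4},
    {"dx":0,"dy":0,"dz":0.8,"ax":0,"ay":0,"az":0,"gripper":0.4},
    {"dx":0,"dy":0,"dz":0.8,"ax":0,"ay":0,"az":0,"gripper":0.4},
    {"dx":0,"dy":0,"dz":0.8,"ax":0,"ay":0,"az":0,"gripper":0.4},
    {"dx":0,"dy":0,"dz":0.58,"ax":0,"ay":0,"az":0,"gripper":0.4},
    {"dx":0,"dy":0,"dz":0,"ax":0,"ay":0,"az":0,"gripper":0.6},
  ],
  squeeze=20,
)

```text
clock: 40.67
eef_pos: [450.0, -78.5, 131.3]
eef_rot: [3.141, -0.003, -3.109]
wrist_force: [-0.6, -0.6, 0.6]
finger_gap: 49.7
finger_force: 0.0
```

jog_arm(
  commands=[
    {"dx":0,"dy":0,"dz":0,"ax":0,"ay":0,"az":0,"gripper":1},
    {"dx":0,"dy":0,"dz":0,"ax":0,"ay":0,"az":0,"gripper":1},
    {"dx":0,"dy":0,"dz":0,"ax":0,"ay":0,"az":0,"gripper":1},
    {"dx":0,"dy":0,"dz":0,"ax":0,"ay":0,"az":0,"gripper":1},
    {"dx":0,"dy":0,"dz":0,"ax":0,"ay":0,"az":0,"gripper":1},
    {"dx":0,"dy":0,"dz":0,"ax":0,"ay":0,"az":0,"gripper":1},
    {"dx":0,"dy":0,"dz":0,"ax":0,"ay":0,"az":0,"gripper":1},
    {"dx":0,"dy":0,"dz":0,"ax":0,"ay":0,"az":0,"gripper":1},
  ],
)

```text
clock: 41.68
eef_pos: [451.1, -78.7, 133.0]
eef_rot: [3.142, 0.001, -3.107]
wrist_force: [-1.7, 1.3, 5.7]
finger_gap: 14.1
finger_force: 20.0
```

jog_arm(
  commands=[
    {"dx":0,"dy":0,"dz":0,"ax":0,"ay":0,"az":0.9,"gripper":1},
    {"dx":0,"dy":0,"dz":0,"ax":0,"ay":0,"az":0.9,"gripper":1},
    {"dx":0,"dy":0,"dz":0,"ax":0,"ay":0,"az":0.9,"gripper":1},
    {"dx":0,"dy":0,"dz":0,"ax":0,"ay":0,"az":0.9,"gripper":1},
    {"dx":0,"dy":0,"dz":0,"ax":0,"ay":0,"az":0.9,"gripper":1},
    {"dx":0,"dy":0,"dz":0,"ax":0,"ay":0,"az":0.9,"gripper":1},
    {"dx":0,"dy":0,"dz":0,"ax":0,"ay":0,"az":0.9,"gripper":1},
    {"dx":0,"dy":0,"dz":0,"ax":0,"ay":0,"az":0.9,"gripper":1},
    {"dx":0,"dy":0,"dz":0,"ax":0,"ay":0,"az":0.9,"gripper":1},
    {"dx":0,"dy":0,"dz":0,"ax":0,"ay":0,"az":0.7,"gripper":1},
  ],
)

```text
clock: 42.92
eef_pos: [450.7, -79.2, 133.0]
eef_rot: [-3.141, 0.001, 1.636]
wrist_force: [-6.2, -2.8, 7.9]
finger_gap: 13.9
finger_force: 20.0
```

jog_arm(
  commands=[
    {"dx":0,"dy":0,"dz":0,"ax":0,"ay":0,"az":0,"gripper":1},
    {"dx":0,"dy":0,"dz":0,"ax":0,"ay":0,"az":0,"gripper":1},
  ],
)

```text
clock: 43.18
eef_pos: [450.7, -79.2, 133.0]
eef_rot: [-3.141, 0.001, 1.64]
wrist_force: [-5.1, -2.7, 7.3]
finger_gap: 14.1
finger_force: 20.0
```

jog_arm(
  commands=[
    {"dx":0,"dy":0,"dz":0,"ax":0,"ay":0,"az":0,"gripper":0.4},
    {"dx":0,"dy":0,"dz":0,"ax":0,"ay":0,"az":0,"gripper":0.4},
    {"dx":0,"dy":0,"dz":0,"ax":0,"ay":0,"az":0,"gripper":0.4},
    {"dx":0,"dy":0,"dz":-0.5,"ax":0,"ay":0,"az":0,"gripper":0.4},
    {"dx":0,"dy":0,"dz":-1,"ax":0,"ay":0,"az":0,"gripper":0.4},
    {"dx":0,"dy":0,"dz":-1,"ax":0,"ay":0,"az":0,"gripper":0.4},
    {"dx":0,"dy":0,"dz":-1,"ax":0,"ay":0,"az":0,"gripper":0.4},
    {"dx":0,"dy":0,"dz":0,"ax":0,"ay":0,"az":0,"gripper":0.4},
    {"dx":0,"dy":0,"dz":0,"ax":0,"ay":0,"az":0,"gripper":0.4},
  ],
)

```text
clock: 44.3
eef_pos: [450.7, -78.6, 271.7]
eef_rot: [-3.141, -0.0, 1.641]
wrist_force: [0.5, -0.9, -0.2]
finger_gap: 56.4
finger_force: 0.0
```

Run:
```python
from h import *
st(); c=grab('wrist','w11'); b=grab('scene','scene7'); d=grab('side','side7')
e=np.zeros((600,800,3),np.uint8); e[:300,:400]=cv2.resize(c['image'][:,:,::-1],(400,300),interpolation=cv2.INTER_AREA)
e[300:]=cv2.resize(b['image'][165:315,40:440,::-1],(800,300),interpolation=cv2.INTER_CUBIC)
e[:300,400:]=cv2.resize(d['image'][80:230,200:400,::-1],(400,300),interpolation=cv2.INTER_CUBIC)
cv2.imwrite('pics/m11.png',e)
```

```text
t 44.3 pos [450.7 -78.6 271.7] yaw 94.0 tilt [-179.9   -0. ] F [ 0.5 -0.9 -0.2] gap 56.4 ff 0.0
```

View pics/m11.png

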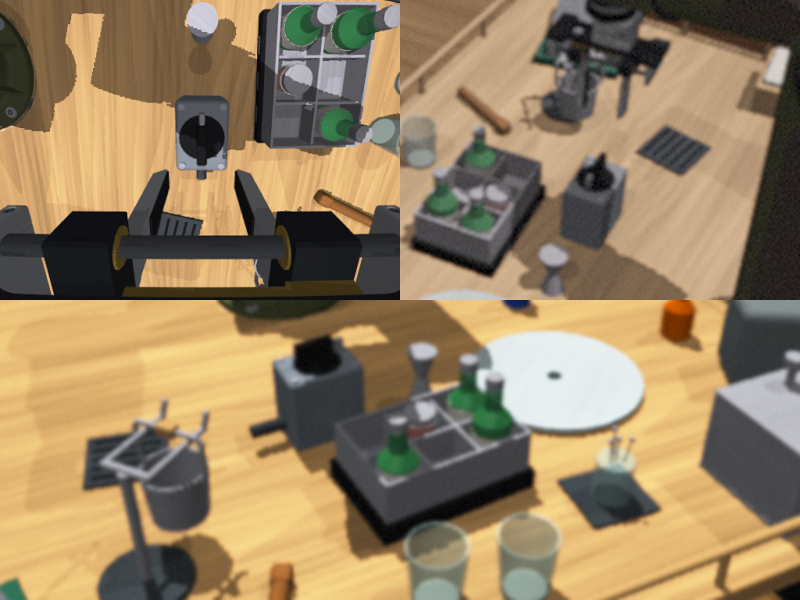

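The handle at (202,135) lies along the box with its nose toward +y (ON). The bottles stand in their cells, the pail hangs on both prongs, and the gripper is clear.

```bash
python3 -c "
from cell import job
print(job.sign_off())"
```

```text
the job is handed in; nothing more can be done
None
```

The job is handed in: isolator switched off, pail hung on both prongs, all three bottles stood in their own cells, and isolator turned back on, at about 44 s of the 210 s limit; the last pictures showed everything in place, but the hand-in returned no verdict.

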